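# Refit the access cover of a mould vibrator and lock its quarter-turn stud

### The job

Put the loose steel access cover back over the motor opening of the mould vibrator, sitting flat on its gasket, then push its sprung wing stud in, feeling for the slot, and turn it clockwise about a quarter turn until it locks, and let go. Do not bear down hard or force it (keep well under 40 N), and leave the mould and the other things where they are.

Things in the scene. Friction and masses are not known exactly. Their poses are not given: they have to be found in the camera images.
- vibrator: mould vibrator, a low fixed grey casing 170 x 250 mm with a steel deck 83 mm high. Origin: centre of its underside on the table; x to its back, y to its left, z up. Switch and knob on the front (-x) face, sprung plate with a clear mould on the right half of the deck (mould top 119 mm high), motor opening in the left half
- opening (a point): centre of the motor opening (109 along x, 79 along y) in the plane of the 2 mm rubber gasket round it, 85 mm above the table; axes as the vibrator's. 21.5 mm below, on a strap, sits a plate with a slot 37 x 7.4 mm for the stud's cross-pin. The slot runs along x, but the plate sits up to 0.4 rad turned either way (not measured), so the slot must be felt or seen; it gives way under more than 0.12 N m
- cover: loose steel cover, 0.28 to 0.4 kg: flange 132 (its x) x 102 (its y) x 3 mm, skirt 20 mm deep below it, tapering from 108 x 78 to 102 x 72 mm at its lower edge, that fits the opening with about 1 mm all round, either way round. Origin: centre of the skirt's lower edge, on which it stands; z up. Lift it by the wing of its stud
- cover_seat (a point): centre of the underside of the cover's flange, 20 mm above the cover's origin, cover's axes; when seated it lies on opening
- wing (a point): grip point of the stud on the cover's axis: centre of the black wing, 46 mm long (this frame's x) x 10 mm thick (y), lower edge 10 mm below and top 10 mm above the point; under it stands a hub 21 mm across, whose top is 10 mm below the point. With the stud out the point is 37 mm above the flange's underside. The steel cross-pin (a square bar 32 mm long, 4.5 mm thick, same direction as the wing) is 53 mm below it, hidden in the skirt
- stud (a joint): turn of the wing against the cover, rad: 0 wing along the cover's x, positive anticlockwise seen from above; stiff (0.04 N m), so the cover does not swing when carried. Starts at +0.5 to +0.6, always anticlockwise of the slot; the wing may be let go and gripped again at any time. The pin enters the slot when parallel to it; locked is 1.22 rad (70 degrees) clockwise from the slot, at a stop
- stud_push (a joint): how far the stud is pushed down against its spring, m: 0 out, 0.015 at its stop; the spring takes 3 N at the start, 9 N at the stop. On the seated cover the pin meets the slotted plate at 0.003; in line with the slot it drops through. Kept pressed to 0.013 or more it turns clockwise only, under a lip, to the stop at 70 degrees; let up there, it springs back to 0.010 into a catch and is locked
- mould: clear mould, 150 x 100 x 16 mm, lying on the vibrator's plate (bystander). Origin: centre of its underside
- pastry_brush: flat brush, 42 x 237 x 19 mm (bystander). Origin: centre of its underside
- dipping_fork: thin dipping fork with wooden handle, 15 x 223 x 14 mm, beside the cover (bystander). Origin: centre of its underside
- bench_scraper: scraper with wooden grip, 124 x 154 x 24 mm (bystander). Origin: centre of its underside
- sample_cup_4: empty steel cup, 66 mm wide, 33 high (bystander). Origin: centre of its underside
- probe_thermometer: dial probe thermometer, 45 x 158 x 11 mm (bystander). Origin: centre of its underside

How it is judged (in metres and radians):
On the way:
1. the cover sits flat on the gasket of the opening (horizontal distance between cover_seat and opening below 0.004 m and z of cover_seat in the frame of opening between -0.003 and 0.002 m and angle between cover's own z axis and vertical below 0.04 rad), for 0.2 s.
At the end, for the whole second after the job is handed in: The cover lies flat on the gasket (centre within 4 mm, underside within 2 mm, tilt under 2 degrees) and its stud is locked: turned clockwise to 0.6 to 1.9 rad from square and sprung back to 8.5 to 11.5 mm deep in its catch; everything at rest (all of step 1 and value of joint stud_push between 0.0085 and 0.0115 m and value of joint stud between -1.9 and -0.6 rad and linear speed of cover below 0.01 m/s); the robot touches nothing.
It fails at once if the cover or its stud is pressed against the vibrator with more than 40 N (contact force between cover and vibrator above 40 N).
It fails at once if the mould, brush, fork, scraper, empty cup or thermometer is shifted by more than 25 mm (distance of any of mould, pastry_brush, dipping_fork, bench_scraper, sample_cup_4, probe_thermometer from where it was at the start of the episode above 0.025 m).
It also fails if it takes over 70 s, if anything falls off the work surface, if the arm or the gripper's body presses on something with over 40 N, if the wrist force passes 120 N, or if a joint passes its speed limit or range.

### The arm

A 6-joint arm with a two-finger parallel gripper is mounted at the origin on a cart in front of the work surface, level with it; the furniture and walls round the work are solid. World frame = base frame: x ahead of the robot, y to its left, z up, the work surface at z = 0. Lengths are in mm, angles in rad, forces in N, time in s.
With the tool pointing down it reaches from about 350 to 800 mm from the base axis. Payload 7.3 kg.
Tool frame: the origin (TCP) lies midway between the tips of the shut fingers; the grasp point (between the pads) lies 19 mm behind it; z points along the fingers, y is the direction in which the jaws open and shut (so a half turn about z gives the same grasp; the last joint's range is limited). The gripper opens to 85 mm and grips with 20 to 120 N. Pads are 22 mm wide; open, the fingers measure 114 mm over their backs; the gripper's body (76 mm by 85 mm) begins 54 mm behind the grasp point. The pads swing forward as they close: fully open they stand 13 mm farther back than shut.
Start: joints at [-1.265, 0.342, 1.524, -0, 1.275, -0.146], TCP at [229.231, -472.332, 231.322] pointing down, gripper open.
Joint ranges: [-2.53, 2.53], [-0.77, 2.02], [0.04, 2.7], [-1, 4.14], [0.28, 2.66], [-3.11, 3.11]. Speed limits (rad/s): [2.57, 2.57, 3.14, 3.14, 3.14, 3.14].

### API

Orientations are given as a 3x3 rotation matrix whose columns are the frame's x, y, z axes.
In Python, from cell import * gives the robot as it stands.
- The arm moves only by the tool apply_moves, never from a script. Its argument "motion" is a list of rows, each an object with "dr": the turn, a rotation vector about the world's x, y, z in rad, a list of three; "xyz": the shift along the world's x, y, z in m, a list of three; "gripper": the opening, from 0 (shut) to 1 (fully open). In form: [{"dr": [rx, ry, rz], "xyz": [x, y, z], "gripper": gripper}, ...]. A call has 1 to 20 rows; each row is the pose to reach, as a shift and turn from the pose commanded when the call began; what a row does not reach only later rows make up. A row lasts 1/12 s, in which the tool goes at most 41.7 mm and 7.16 degrees, less where a joint would pass 70% of its speed; a pose out of reach is approached as far as the arm can. A call with a gripper value outside its range is refused whole. The fingers move at their own pace and stop on an object; "force" is the grip in N (left out, the last holds). Time passes only in rows, so rows that repeat a pose let the fingers close. It gives the time, the measured TCP pose, the force and the opening at its end, in the units of the state.
- read_state(): the state, without advancing time (a new reading comes with each control period).
- read_camera(name): name is "scene" or "top" or "wrist"; returns the picture (400x640x3 uint8, red, green, blue); there is no depth.
- camera_info(name): a dict with "camera_matrix" (3x3 intrinsics, pixels), "xyz" and "rotation" of the camera in the world. Camera axes: x right, y up, looking along -z (the intrinsics and any distortion apply to the point x, -y, -z); pixel columns grow to the right and rows downward; lengths in mm; the calibration is good to about 2 mm. A picture is of the moment at which its call begins: read the wrist's pose just before it. camera_info takes no time and is no camera call; for the wrist camera it gives the pose at the moment of the call.
- finish_job(): hands the job in, once; it reports no verdict.
The state is a dict: "time_s": time; "joints": joint angles; "joint_velocities": joint speeds; "tau": joint torques, N m; "ee_pos": TCP position; "ee_rot": TCP orientation; "ft_force": force on the tool from outside, world axes, zero at the start; "ft_torque": the same for the moment, N m; "width": finger opening in mm.
Only numpy, scipy, OpenCV 4.12 (cv2) and the standard library are available. Lean on these libraries where they do the work, as an engineer would, in place of code of your own. Each camera call takes 0.05 s, during which the arm holds its last target.

## Working session

There is one attempt and no reset: what is moved stays moved. The work goes in short steps, Python scripts to look and compute and a tool call to move; the robot and the scene stay as the last step left them, time stands still between calls to the robot, and variables do not carry over. Pictures are saved under pics/ and viewed, and the job is handed in when it is done.

Besides the shell and the picture viewer there is one more tool, called after ">>>" as name(argument=value, ...) on one line, values as JSON. apply_moves: Moves the arm, as the interface text tells. Its arguments: {"type":"object","properties":{"motion":{"type":"array","items":{"type":"object","properties":{"dr":{"type":"array","items":{"type":"number"}},"xyz":{"type":"array","items":{"type":"number"}},"gripper":{"type":"number"}}}},"force":{"type":"number"}},"required":["motion"]}

```bash
ls; mkdir -p pics; python3 - <<'E'
from cell import *
import cv2,numpy as np
for n in ("scene","top","wrist"):
    i=camera_info(n); print(n,np.round(i["camera_matrix"],1).tolist(),np.round(i["xyz"],1),np.round(i["rotation"],4).tolist(),[k for k in i])
    cv2.imwrite(f"pics/{n}0.png",read_camera(n)[:,:,::-1])
s=read_state();print({k:np.round(v,3).tolist() for k,v in s.items()})
E
```

```text
pics
scene [[374.7, 0.0, 317.3], [0.0, 374.7, 203.8], [0.0, 0.0, 1.0]] [  0.8 607.3 494.9] [[-0.7301, 0.299, -0.6145], [-0.6834, -0.3182, 0.6571], [0.001, 0.8996, 0.4366]] ['camera_matrix', 'xyz', 'rotation']
top [[517.1, 0.0, 322.4], [0.0, 517.1, 195.5], [0.0, 0.0, 1.0]] [ 473.1   38.5 1587.9] [[0.0099, 0.9982, -0.0591], [-0.9997, 0.0112, 0.0209], [0.0215, 0.0589, 0.998]] ['camera_matrix', 'xyz', 'rotation']
wrist [[312.7, 0.0, 321.0], [0.0, 312.7, 200.6], [0.0, 0.0, 1.0]] [ 293.1 -441.3  373.9] [[0.4367, 0.8644, 0.2493], [-0.8996, 0.4202, 0.119], [-0.0019, -0.2762, 0.9611]] ['camera_matrix', 'xyz', 'rotation']
{'time_s': 0.15, 'joints': [-1.265, 0.343, 1.525, 0.0, 1.275, -0.146], 'joint_velocities': [0.0, -0.002, -0.002, 0.002, 0.0, -0.0], 'tau': [0.001, -43.391, -24.615, -0.0, 0.006, -0.0], 'ee_pos': [229.159, -472.044, 230.827], 'ee_rot': [[0.9, 0.437, -0.0], [0.437, -0.9, 0.001], [0.0, -0.001, -1.0]], 'ft_force': [0.438, 0.069, -0.128], 'ft_torque': [-0.022, 0.038, 0.06], 'width': 85.149}
```

View pics/scene0.png

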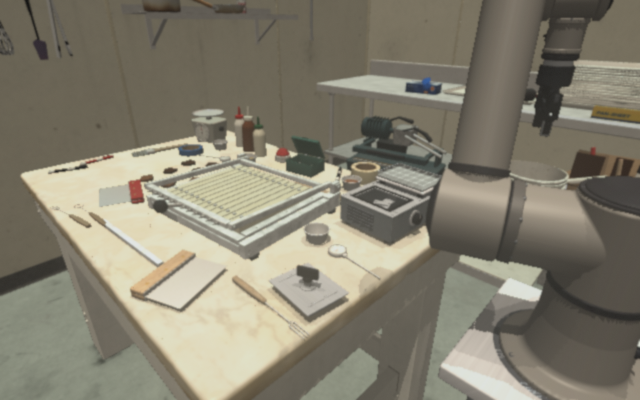

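View pics/top0.png

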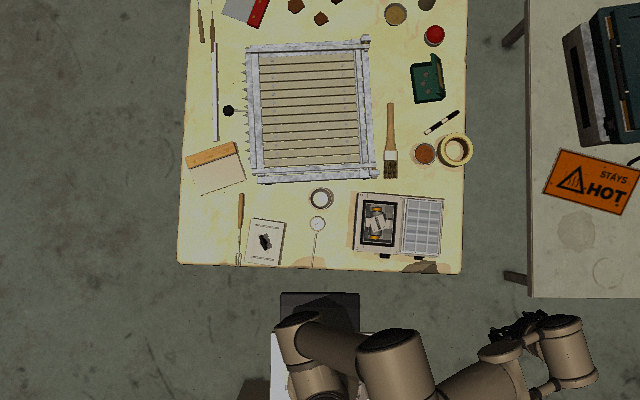

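View pics/wrist0.png

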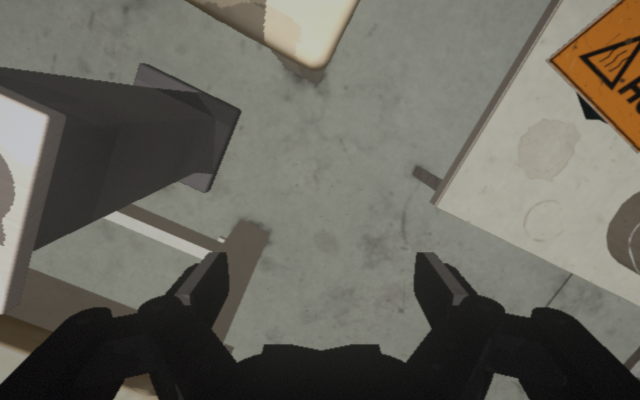

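The scene view shows the cover by the near edge at (310,290) and the vibrator at (385,208). In the top view the cover is at (265,242), with the fork left of it at x≈240 and the thermometer right of it at x≈317. The vibrator is at (400,225), with the opening on its left at (379,222). I'll zoom in on both.

```bash
python3 - <<'E'
import cv2
im=cv2.imread("pics/top0.png")
cv2.imwrite("pics/z1.png",cv2.resize(im[185:275,225:325],None,fx=6,fy=6,interpolation=cv2.INTER_CUBIC))
cv2.imwrite("pics/z2.png",cv2.resize(im[185:270,345:455],None,fx=6,fy=6,interpolation=cv2.INTER_CUBIC))
E
```

```text
(no output)
```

View pics/z1.png

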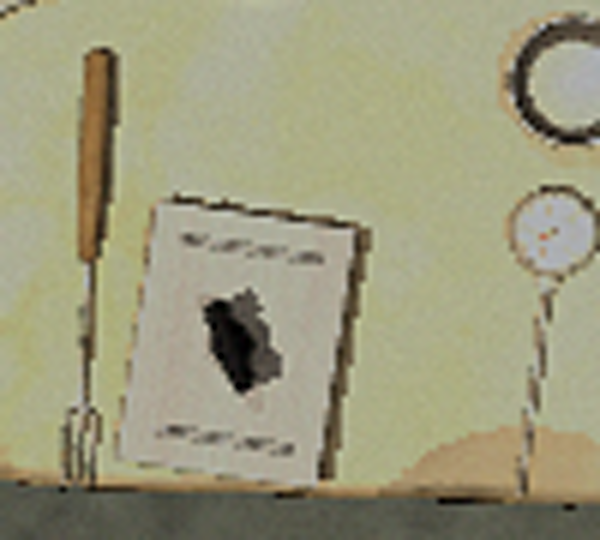

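View pics/z2.png

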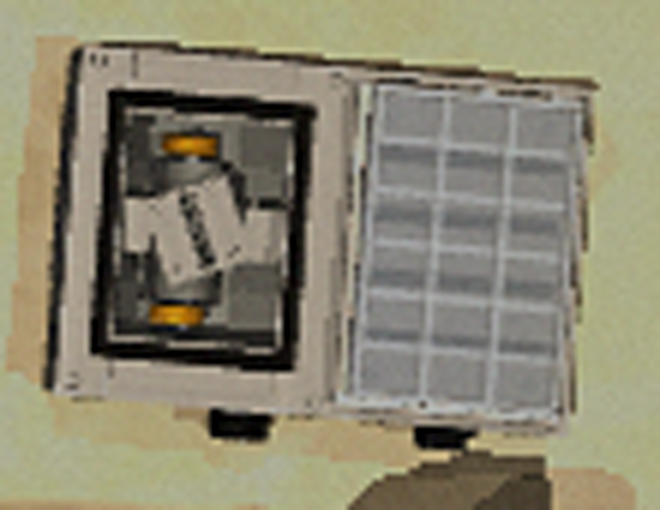

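The wing is dark, anticlockwise of the cover's long axis. The slot can be seen leaning left at the zoomed (195,228). Next I'll get rough positions from the top view.

```bash
cat > h.py <<'E'
from cell import *
import cv2,numpy as np
def ray(info,u,v):
    K=np.array(info["camera_matrix"]);R=np.array(info["rotation"])
    d=np.linalg.inv(K)@[u,v,1.0]; return np.array(info["xyz"]),R@[d[0],-d[1],-d[2]]
def onplane(info,u,v,z):
    o,d=ray(info,u,v); return (o+d*(z-o[2])/d[2])
def proj(info,p):
    K=np.array(info["camera_matrix"]);R=np.array(info["rotation"])
    c=R.T@(np.array(p)-np.array(info["xyz"])); c=K@[c[0],-c[1],-c[2]]; return c[:2]/c[2]
E
python3 - <<'E'
from h import *
t=camera_info("top")
f=lambda x,y,ox,oy:((x+.5)/6-.5+ox,(y+.5)/6-.5+oy)
def pr(n,pts,z,ox,oy):
    P=[onplane(t,*f(*p,ox,oy),z) for p in pts]; print(n,np.round(P,1)[:,:2].tolist(),np.round(np.mean(P,0),1)); return P
pr("cover",[(158,200),(360,227),(322,485),(118,458)],23,225,185)
pr("wing",[(210,300),(245,390)],67,225,185)
pr("fork",[(83,480),(95,50)],5,225,185)
pr("open",[(112,92),(313,108),(292,368),(93,352)],85,345,185)
pr("open in",[(125,110),(298,122),(280,352),(108,338)],85,345,185)
pr("deck",[(83,45),(597,88),(565,432),(52,390)],83,345,185)
pr("slot",[(187,192),(208,268)],63,345,185)
E
```

```text
cover [[495.7, 220.6], [483.1, 119.0], [354.0, 136.2], [366.6, 238.2]] [424.8 178.5  23. ]
wing [[446.6, 189.3], [403.0, 171.6]] [424.8 180.4  67. ]
fork [[354.1, 257.9], [572.0, 256.1]] [463. 257.   5.]
open [[550.5, -112.3], [543.8, -210.3], [417.8, -200.3], [424.6, -103.7]] [ 484.2 -156.6   85. ]
open in [[541.9, -118.7], [536.9, -203.0], [425.4, -194.4], [431.4, -111.0]] [ 483.9 -156.8   85. ]
deck [[573.4, -98.2], [555.2, -349.7], [388.0, -333.4], [406.0, -84.2]] [ 480.7 -216.4   83. ]
slot [[502.8, -151.7], [465.5, -162.2]] [ 484.2 -157.    63. ]
```

>>> apply_moves(motion=[{"dr": [0, 0, -0.07], "xyz": [0.128, 0.158, 0.05], "gripper": 1}, {"dr": [0, 0, -0.07], "xyz": [0.128, 0.158, 0.05], "gripper": 1}, {"dr": [0, 0, -0.07], "xyz": [0.128, 0.158, 0.05], "gripper": 1}, {"dr": [0, 0, -0.07], "xyz": [0.128, 0.158, 0.05], "gripper": 1}, {"dr": [0, 0, -0.07], "xyz": [0.255, 0.315, 0.03], "gripper": 1}, {"dr": [0, 0, -0.07], "xyz": [0.255, 0.315, 0.03], "gripper": 1}, {"dr": [0, 0, -0.07], "xyz": [0.255, 0.315, 0.03], "gripper": 1}, {"dr": [0, 0, -0.07], "xyz": [0.255, 0.315, 0.03], "gripper": 1}, {"dr": [0, 0, -0.07], "xyz": [0.255, 0.315, 0.03], "gripper": 1}, {"dr": [0, 0, -0.07], "xyz": [0.255, 0.315, 0.03], "gripper": 1}, {"dr": [0, 0, -0.07], "xyz": [0.255, 0.315, 0.03], "gripper": 1}, {"dr": [0, 0, -0.07], "xyz": [0.255, 0.315, 0.03], "gripper": 1}, {"dr": [0, 0, -0.07], "xyz": [0.255, 0.315, 0.03], "gripper": 1}, {"dr": [0, 0, -0.07], "xyz": [0.255, 0.315, 0.03], "gripper": 1}])

```text
time_s: 1.32
ee_pos: [483.7, -158.2, 261.2]
ee_rot: [[0.928, 0.372, -0.0], [0.372, -0.928, -0.0], [-0.0, 0.0, -1.0]]
ft_force: [0.2, 0.1, -0.2]
width: 85.9
```

```bash
python3 - <<'E'
from h import *
import json
i=camera_info("wrist");cv2.imwrite("pics/w1.png",read_camera("wrist")[:,:,::-1])
json.dump({k:np.array(v).tolist() for k,v in i.items()},open("w1.json","w"))
s=read_state();print(s["time_s"],np.round(s["ee_pos"],1),np.round(s["ee_rot"],3).tolist(),np.round(s["joints"],2))
E
```

```text
1.3667 [ 483.6 -158.4  261.3] [[0.929, 0.371, -0.0], [0.371, -0.929, -0.0], [-0.0, 0.0, -1.0]] [-0.47  0.29  1.51 -0.    1.34  0.72]
```

View pics/w1.png

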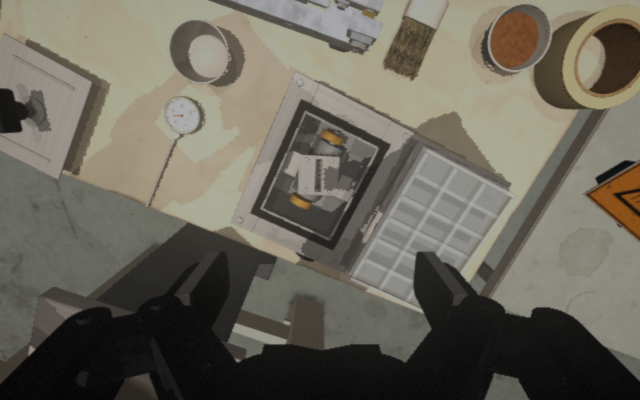

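The wrist view shows the opening's black gasket at about (320,173), with the slot plate and its slot at (320,175).

```bash
python3 - <<'E'
import cv2
im=cv2.imread("pics/w1.png")
cv2.imwrite("pics/z3.png",cv2.resize(im[90:255,240:400],None,fx=4,fy=4,interpolation=cv2.INTER_CUBIC)[:600])
cv2.imwrite("pics/z4.png",cv2.resize(im[145:205,280:360],None,fx=9,fy=9,interpolation=cv2.INTER_CUBIC))
E
```

```text
(no output)
```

View pics/z3.png

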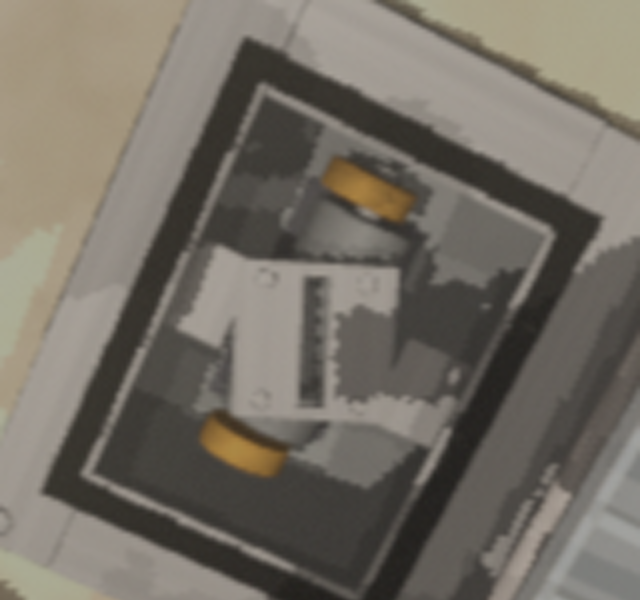

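View pics/z4.png

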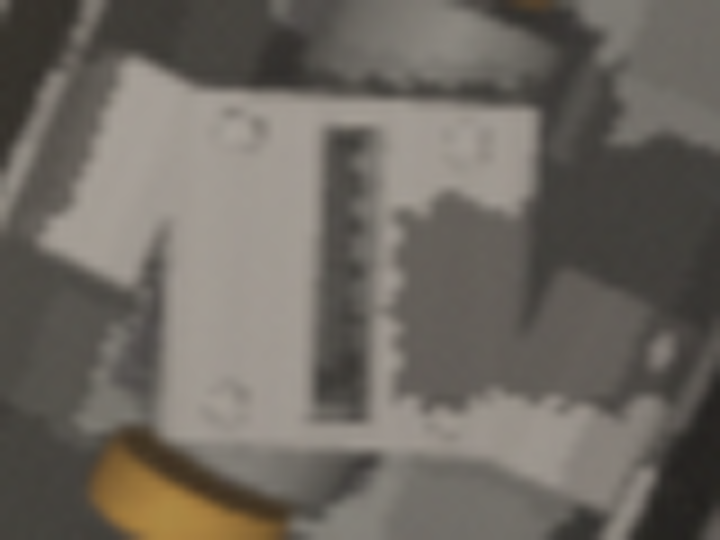

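```bash
python3 - <<'E'
from h import *
import json
im=cv2.imread("pics/w1.png");i=json.load(open("w1.json"))
g=cv2.cvtColor(im,cv2.COLOR_BGR2GRAY)
# rectified ortho view of plane z=85, 4px/mm? 3 px/mm around (484,-157), world x up, y left
s=3.0;W,H=450,540
src=[];dst=[]
for dx,dy in [(80,60),(80,-60),(-80,-60),(-80,60)]:
    src.append(proj(i,(484+dx,-157+dy,85)));dst.append((W/2-dy*s,H/2-dx*s))
M=cv2.getPerspectiveTransform(np.float32(src),np.float32(dst))
o=cv2.warpPerspective(im,M,(W,H),flags=cv2.INTER_CUBIC);cv2.imwrite("pics/r1.png",o)
f=lambda x,y:((x+.5)/9-.5+280,(y+.5)/9-.5+145)
a=onplane(i,*f(352,128),63.5);b=onplane(i,*f(338,418),63.5)
d=a-b;print("slot",a,b,(a+b)/2,np.hypot(*d[:2]),np.arctan2(d[1],d[0]))
E
```

```text
slot [ 501.66244778 -148.10228168   63.5       ] [ 467.27476277 -159.90000812   63.5       ] [ 484.46860527 -154.0011449    63.5       ] 36.355181606439245 0.330496743145327
```

View pics/r1.png

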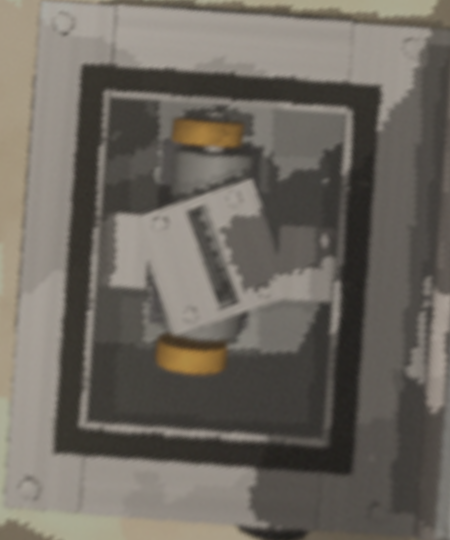

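```bash
python3 - <<'E'
from h import *
o=cv2.imread("pics/r1.png");g=cv2.GaussianBlur(cv2.cvtColor(o,cv2.COLOR_BGR2GRAY),(5,5),0).astype(float)
# scan each side near expected line; outer edge = strongest gradient
P=[(85,66),(380,88),(352,472),(56,451)];c=np.mean(P,0)
L=[]
for k in range(4):
    a,b=np.array(P[k],float),np.array(P[(k+1)%4],float);t=(b-a)/np.linalg.norm(b-a);n=np.array([-t[1],t[0]])
    n=n if n@(a-c)>0 else -n
    pts=[]
    for q in np.linspace(.08,.92,60):
        m=a+q*(b-a);r=np.arange(-8,8.1,.5);S=m+r[:,None]*n
        v=cv2.remap(g.astype(np.float32),S[:,0:1].astype(np.float32),S[:,1:2].astype(np.float32),1)[:,0]
        d=np.gradient(v)
        if d.max()>2: pts.append(S[d.argmax()])
    l=cv2.fitLine(np.float32(pts),cv2.DIST_HUBER,0,.01,.01)[:,0];L.append(l);print(k,len(pts),l)
def X(l,m):
    A=np.array([l[:2],-m[:2]]).T;t=np.linalg.solve(A,m[2:]-l[2:]);return l[2:]+t[0]*l[:2]
Q=np.array([X(L[k-1],L[k]) for k in range(4)])
w=np.array([[484-(y-270+.0)/3,-157-(x-225)/3] for x,y in Q]);print(np.round(w,1),w.mean(0))
e=w[0]-w[3]+w[1]-w[2];print("yaw",np.arctan2(e[1],e[0]),np.linalg.norm(e)/2);e=w[0]-w[1]+w[3]-w[2];print(np.arctan2(-e[0],e[1]),np.linalg.norm(e)/2)
E
```

```text
0 60 [9.9728113e-01 7.3690906e-02 2.6587335e+02 7.6881638e+01]
1 60 [ 7.3760532e-02 -9.9727601e-01  3.6519269e+02  2.9038388e+02]
2 60 [9.9744540e-01 7.1433075e-02 2.2156180e+02 4.6470084e+02]
3 60 [ 7.4652851e-02 -9.9720961e-01  7.4014862e+01  1.7056546e+02]
[[ 552.9 -109.3]
 [ 545.6 -208.8]
 [ 416.  -199.2]
 [ 423.1  -99.6]] [ 484.39368 -154.24283]
yaw -0.07427541 130.02466
-0.07262513 99.76705
```

>>> apply_moves(motion=[{"dr": [0, 0, 0], "xyz": [-0.059, 0.337, 0], "gripper": 1}, {"dr": [0, 0, 0], "xyz": [-0.059, 0.337, 0], "gripper": 1}, {"dr": [0, 0, 0], "xyz": [-0.059, 0.337, 0], "gripper": 1}, {"dr": [0, 0, 0], "xyz": [-0.059, 0.337, 0], "gripper": 1}, {"dr": [0, 0, 0], "xyz": [-0.059, 0.337, 0], "gripper": 1}, {"dr": [0, 0, 0], "xyz": [-0.059, 0.337, 0], "gripper": 1}, {"dr": [0, 0, 0], "xyz": [-0.059, 0.337, 0], "gripper": 1}, {"dr": [0, 0, 0], "xyz": [-0.059, 0.337, 0], "gripper": 1}, {"dr": [0, 0, 0], "xyz": [-0.059, 0.337, 0], "gripper": 1}, {"dr": [0, 0, 0], "xyz": [-0.059, 0.337, 0], "gripper": 1}, {"dr": [0, 0, 0], "xyz": [-0.059, 0.337, 0], "gripper": 1}, {"dr": [0, 0, 0], "xyz": [-0.059, 0.337, 0], "gripper": 1}, {"dr": [0, 0, 0], "xyz": [-0.059, 0.337, 0], "gripper": 1}])

```text
time_s: 2.45
ee_pos: [425.7, 178.0, 261.3]
ee_rot: [[0.929, 0.37, 0.0], [0.37, -0.929, -0.0], [-0.0, 0.0, -1.0]]
ft_force: [0.6, 1.0, 0.4]
width: 85.7
```

```bash
python3 - <<'E'
from h import *
import json
i=camera_info("wrist");im=read_camera("wrist")[:,:,::-1].copy();cv2.imwrite("pics/w2.png",im)
json.dump({k:np.array(v).tolist() for k,v in i.items()},open("w2.json","w"))
s=read_state();print(s["time_s"],np.round(s["ee_pos"],1),np.round(s["ee_rot"],3).tolist(),np.round(s["joints"],2))
cv2.imwrite("pics/z5.png",cv2.resize(im[100:250,230:420],None,fx=4,fy=4,interpolation=cv2.INTER_CUBIC))
E
```

```text
2.5 [425.7 178.1 261.4] [[0.929, 0.37, 0.0], [0.37, -0.929, -0.0], [-0.0, 0.0, -1.0]] [ 0.23  0.2   1.63 -0.    1.31  1.42]
```

View pics/w2.png

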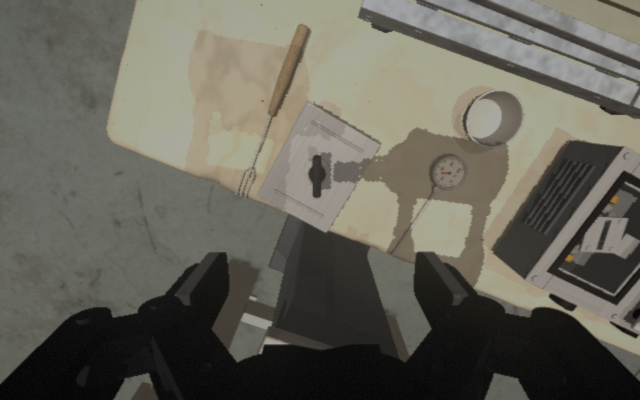

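View pics/z5.png

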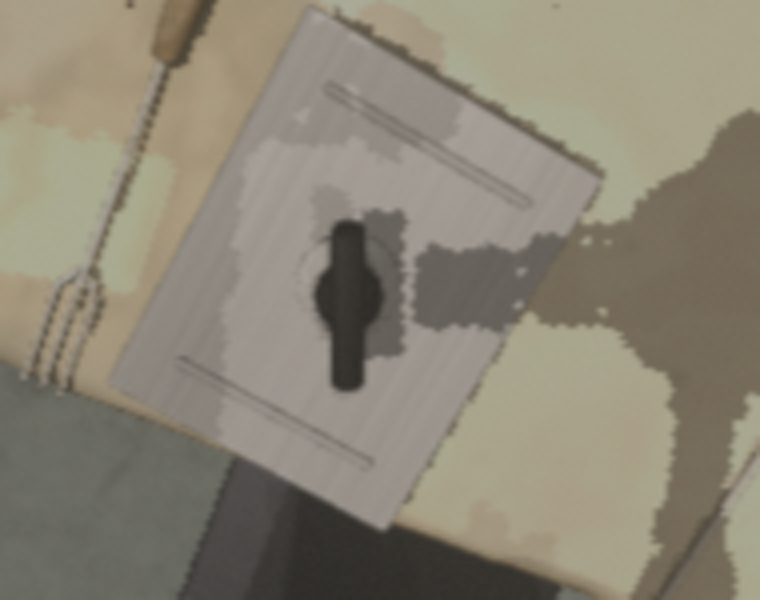

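The cover is centred near the wrist-view pixel (318,175). The wing runs nearly vertical in the picture, already along the tool's x axis, and the fork lies clear on the left.

```bash
python3 - <<'E'
from h import *
import json
i=json.load(open("w2.json"))
f=lambda x,y:((x+.5)/4-.5+230,(y+.5)/4-.5+100)
C=np.array([onplane(i,*f(*p),23) for p in [(312,5),(604,175),(387,530),(110,383)]]);print(np.round(C,1),C.mean(0))
e=C[0]-C[3]+C[1]-C[2];print("yaw",np.arctan2(e[1],e[0]),np.linalg.norm(e)/2);e=C[0]-C[1]+C[3]-C[2];print(np.arctan2(-e[0],e[1]),np.linalg.norm(e)/2)
im=cv2.imread("pics/w2.png");g=cv2.cvtColor(im,cv2.COLOR_BGR2GRAY)
m=((g<62)).astype(np.uint8);m[:, :300]=0;m[:,340:]=0;m[:145]=0;m[205:]=0
n,l,st,ce=cv2.connectedComponentsWithStats(m);k=1+st[1:,4].argmax();print(st[k],ce[k])
ys,xs=np.where(l==k)
for z in (67,57):
  P=np.array([onplane(i,x,y,z)[:2] for x,y in zip(xs,ys)]);c=P.mean(0);u,s_,v=np.linalg.svd(P-c);print(z,c,np.arctan2(v[0,1],v[0,0]),np.ptp((P-c)@v[0]))
  print([np.round(onplane(i,*f(*p),z),1) for p in [(348,220),(347,390)]])
E
```

```text
[[496.1 222.8  23. ]
 [483.1 123.5  23. ]
 [352.6 141.3  23. ]
 [366.3 241.2  23. ]] [424.52978827 182.19395709  23.        ]
yaw -0.13822557881420044 131.45269763144705
-0.13350684825114395 100.51808090561427
[309 156  17  41 400] [316.7125 175.0475]
67 [426.81813063 183.50546579] -2.7761461702907626 44.78757941586902
[array([447.7, 191.8,  67. ]), array([403.4, 174.7,  67. ])]
57 [424.89431081 182.89004257] -2.7761461702907626 46.1144857113882
[array([446.4, 191.5,  57. ]), array([400.8, 173.8,  57. ])]
```

>>> apply_moves(motion=[{"dr": [0, 0, -0.01], "xyz": [-0.001, 0.004, -0.1], "gripper": 1}, {"dr": [0, 0, -0.01], "xyz": [-0.001, 0.004, -0.1], "gripper": 1}, {"dr": [0, 0, -0.01], "xyz": [-0.001, 0.004, -0.14], "gripper": 1}, {"dr": [0, 0, -0.01], "xyz": [-0.001, 0.004, -0.17], "gripper": 0.6}, {"dr": [0, 0, -0.01], "xyz": [-0.001, 0.004, -0.2], "gripper": 0.6}, {"dr": [0, 0, -0.01], "xyz": [-0.001, 0.004, -0.211], "gripper": 0.6}, {"dr": [0, 0, -0.01], "xyz": [-0.001, 0.004, -0.211], "gripper": 0.6}, {"dr": [0, 0, -0.01], "xyz": [-0.001, 0.004, -0.211], "gripper": 0.6}])

```text
time_s: 3.17
ee_pos: [424.5, 182.8, 50.2]
ee_rot: [[0.932, 0.362, -0.001], [0.362, -0.932, -0.0], [-0.001, 0.0, -1.0]]
ft_force: [0.6, -0.5, 1.0]
width: 51.1
```

```bash
python3 - <<'E'
from h import *
import json
i=camera_info("wrist");im=read_camera("wrist")[:,:,::-1].copy();cv2.imwrite("pics/w3.png",im)
json.dump({k:np.array(v).tolist() for k,v in i.items()},open("w3.json","w"))
s=read_state();print(s["time_s"],np.round(s["ee_pos"],1),s["ft_force"],s["width"])
for z in (67,): print(proj(i,(*s["ee_pos"][:2],z)))
E
```

```text
3.2167 [425.2 183.2  51.1] [-0.88716506 -0.58694527 -0.02600881] 51.26590058838609
[320.79332977 273.03279899]
```

View pics/w3.png

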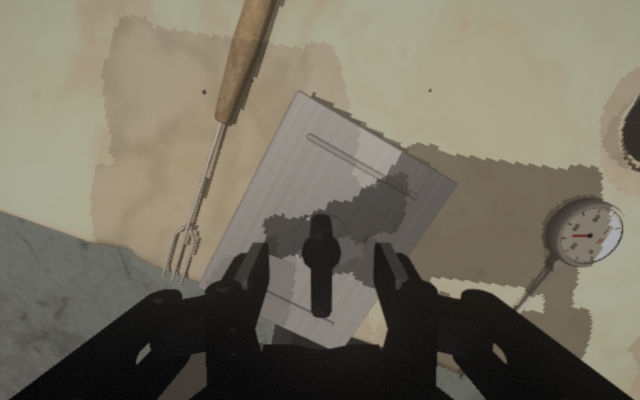

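The wing is centred between the fingers at column 321. Closing now.

>>> apply_moves(force=60, motion=[{"dr": [0, 0, 0], "xyz": [0, 0, -0.001], "gripper": 0}, {"dr": [0, 0, 0], "xyz": [0, 0, -0.001], "gripper": 0}, {"dr": [0, 0, 0], "xyz": [0, 0, -0.001], "gripper": 0}, {"dr": [0, 0, 0], "xyz": [0, 0, -0.001], "gripper": 0}, {"dr": [0, 0, 0], "xyz": [0, 0, -0.001], "gripper": 0}, {"dr": [0, 0, 0], "xyz": [0, 0, -0.001], "gripper": 0}, {"dr": [0, 0, 0], "xyz": [0, 0, -0.001], "gripper": 0}, {"dr": [0, 0, 0], "xyz": [0, 0, -0.001], "gripper": 0}, {"dr": [0, 0, 0], "xyz": [0, 0, -0.001], "gripper": 0}, {"dr": [0, 0, 0], "xyz": [0, 0, -0.001], "gripper": 0}])

```text
time_s: 4.05
ee_pos: [424.7, 183.8, 49.5]
ee_rot: [[0.932, 0.363, 0.001], [0.363, -0.932, 0.0], [0.001, 0.0, -1.0]]
ft_force: [1.9, -0.1, 2.6]
width: 8.4
```

>>> apply_moves(motion=[{"dr": [0, 0, 0], "xyz": [0, 0, 0.015], "gripper": 0}, {"dr": [0, 0, 0], "xyz": [0, 0, 0.04], "gripper": 0}, {"dr": [0, 0, 0], "xyz": [0, 0, 0.07], "gripper": 0}, {"dr": [0, 0, 0], "xyz": [0, 0, 0.1], "gripper": 0}, {"dr": [0, 0, 0], "xyz": [0, 0, 0.13], "gripper": 0}, {"dr": [0, 0, 0], "xyz": [0, 0, 0.15], "gripper": 0}, {"dr": [0, 0, 0], "xyz": [0, 0, 0.15], "gripper": 0}, {"dr": [0, 0, 0], "xyz": [0, 0, 0.15], "gripper": 0}])

```text
time_s: 4.72
ee_pos: [423.7, 183.6, 198.8]
ee_rot: [[0.932, 0.363, -0.001], [0.363, -0.932, -0.0], [-0.001, -0.0, -1.0]]
ft_force: [-0.1, 0.5, -3.5]
width: 8.4
```

```bash
python3 - <<'E'
from h import *
import json
i=camera_info("wrist");im=read_camera("wrist")[:,:,::-1].copy();cv2.imwrite("pics/w4.png",im)
j=camera_info("scene");im=read_camera("scene")[:,:,::-1].copy();cv2.imwrite("pics/s4.png",im)
json.dump({k:np.array(v).tolist() for k,v in i.items()},open("w4.json","w"))
s=read_state();print(s["time_s"],np.round(s["ee_pos"],1),s["ft_force"],s["width"])
E
```

```text
4.8167 [422.8 183.4 197.3] [-0.22032372 -0.13305168 -3.21572095] 8.52704573509201
```

View pics/w4.png

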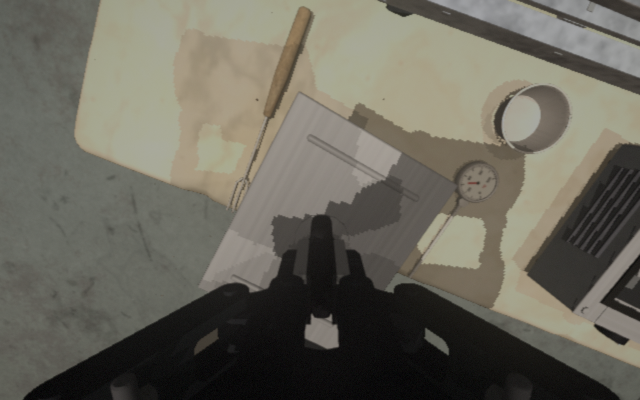

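View pics/s4.png

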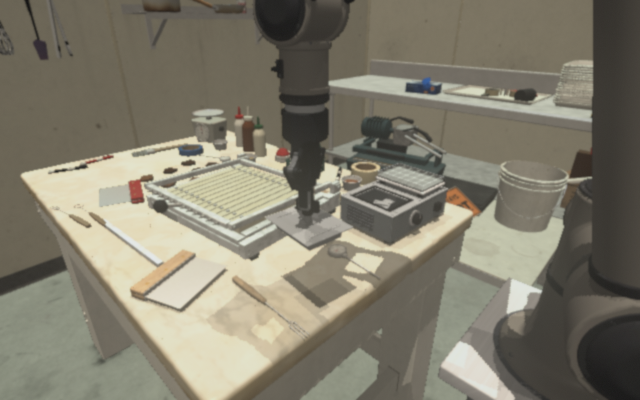

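The cover hangs level in the grip, with visible corners at (300,92), (457,186) and (201,288). From these I'll measure where it sits in the hand.

```bash
python3 - <<'E'
from h import *
import json
i=json.load(open("w4.json"));im=cv2.imread("pics/w4.png")
cv2.imwrite("pics/z6.png",np.hstack([cv2.resize(im[b-15:b+15,a-15:a+15],None,fx=8,fy=8,interpolation=cv2.INTER_CUBIC) for a,b in [(300,92),(457,186),(205,285)]]))
ee=np.array([422.8,183.4,197.3])
P=np.array([onplane(i,*p,170.8) for p in [(300,92),(457,186),(201,289)]])
print(np.round(P,1),(P[1]+P[2])/2-ee,np.linalg.norm(P[0]-P[1]),np.linalg.norm(P[0]-P[2]))
d=P[0]-P[2];print(np.arctan2(d[1],d[0]));d=P[0]-P[1];print(np.arctan2(-d[0],d[1]))
E
```

```text
[[494.6 223.  170.8]
 [479.8 123.5 170.8]
 [363.7 240.2 170.8]] [ -1.05267651  -1.56813337 -26.5       ] 100.60773756180336 131.95311432241056
-0.13070291530986353
-0.1478644635689253
```

View pics/z6.png

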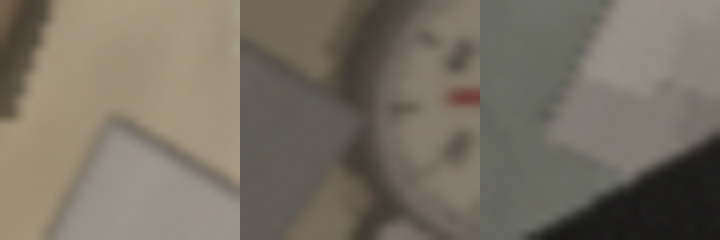

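```bash
python3 - <<'E'
from h import *
import json
i=json.load(open("w4.json"))
ee=np.array([422.8,183.4,197.3])
for z in (170.8,172.8):
 P=np.array([onplane(i,*p,z) for p in [(298.8,91),(457,185.5),(198.3,287)]])
 print(np.round(P,1),(P[1]+P[2])/2-ee,np.linalg.norm(P[0]-P[1]),np.linalg.norm(P[0]-P[2]))
 d=P[0]-P[2];print(np.arctan2(d[1],d[0]));d=P[0]-P[1];print(np.arctan2(-d[0],d[1]))
E
```

```text
[[494.8 223.7 170.8]
 [480.  123.6 170.8]
 [364.5 242.1 170.8]] [ -0.54819052  -0.53511544 -26.5       ] 101.20866222370323 131.59800675072208
-0.14011354803475023
-0.14675607416127154
[[494.7 223.6 172.8]
 [480.1 124.6 172.8]
 [366.  241.7 172.8]] [  0.24298463  -0.22501615 -24.5       ] 100.02639244759948 130.06074360981643
-0.1401135480347504
-0.14675607416127176
```

>>> apply_moves(motion=[{"dr": [0, 0, 0.03], "xyz": [0.005, -0.03, 0], "gripper": 0}, {"dr": [0, 0, 0.067], "xyz": [0.01, -0.06, 0], "gripper": 0}, {"dr": [0, 0, 0.067], "xyz": [0.016, -0.09, 0], "gripper": 0}, {"dr": [0, 0, 0.067], "xyz": [0.021, -0.12, 0], "gripper": 0}, {"dr": [0, 0, 0.067], "xyz": [0.027, -0.15, 0], "gripper": 0}, {"dr": [0, 0, 0.067], "xyz": [0.032, -0.18, 0], "gripper": 0}, {"dr": [0, 0, 0.067], "xyz": [0.037, -0.21, 0], "gripper": 0}, {"dr": [0, 0, 0.067], "xyz": [0.043, -0.24, 0], "gripper": 0}, {"dr": [0, 0, 0.067], "xyz": [0.048, -0.27, 0], "gripper": 0}, {"dr": [0, 0, 0.067], "xyz": [0.053, -0.3, 0], "gripper": 0}, {"dr": [0, 0, 0.067], "xyz": [0.058, -0.325, 0], "gripper": 0}, {"dr": [0, 0, 0.067], "xyz": [0.06, -0.337, 0], "gripper": 0}, {"dr": [0, 0, 0.067], "xyz": [0.06, -0.337, 0], "gripper": 0}, {"dr": [0, 0, 0.067], "xyz": [0.06, -0.337, 0], "gripper": 0}, {"dr": [0, 0, 0.067], "xyz": [0.06, -0.337, -0.01], "gripper": 0}, {"dr": [0, 0, 0.067], "xyz": [0.06, -0.337, -0.015], "gripper": 0}, {"dr": [0, 0, 0.067], "xyz": [0.06, -0.337, -0.015], "gripper": 0}, {"dr": [0, 0, 0.067], "xyz": [0.06, -0.337, -0.015], "gripper": 0}])

```text
time_s: 6.32
ee_pos: [483.9, -152.1, 183.9]
ee_rot: [[0.905, 0.426, -0.001], [0.426, -0.905, 0.001], [-0.001, -0.001, -1.0]]
ft_force: [-0.1, -0.4, -2.8]
width: 9.1
```

```bash
python3 - <<'E'
from h import *
import json
for k in range(3):
  s=read_state();print(s["time_s"],np.round(s["ee_pos"],2),np.round(s["ft_force"],2),np.round(s["ft_torque"],2),s["width"],np.arctan2(s["ee_rot"][1][0],s["ee_rot"][0][0]),np.round(s["joint_velocities"],3))
  if k==0: i=camera_info("wrist");im=read_camera("wrist")[:,:,::-1].copy();cv2.imwrite("pics/w5.png",im)
  if k==1: cv2.imwrite("pics/s5.png",read_camera("scene")[:,:,::-1])
json.dump({k:np.array(v).tolist() for k,v in i.items()},open("w5.json","w"))
E
```

```text
6.3167 [ 483.86 -152.15  183.94] [-0.08 -0.38 -2.85] [0.03 0.04 0.02] 9.099361579891404 0.44005603994714054 [-0.006 -0.007 -0.019 -0.002  0.    -0.002]
6.3667 [ 484.19 -152.5   184.37] [-0.75  0.97 -2.99] [ 0.02 -0.01 -0.  ] 8.266128534467164 0.43988502826713505 [-0.005 -0.006 -0.013  0.001 -0.001 -0.001]
6.4167 [ 484.36 -152.77  184.61] [ 1.04  0.32 -3.16] [ 0.    0.   -0.08] 8.163043496569893 0.4396755450048686 [-0.004 -0.002 -0.007  0.     0.001 -0.001]
```

View pics/w5.png

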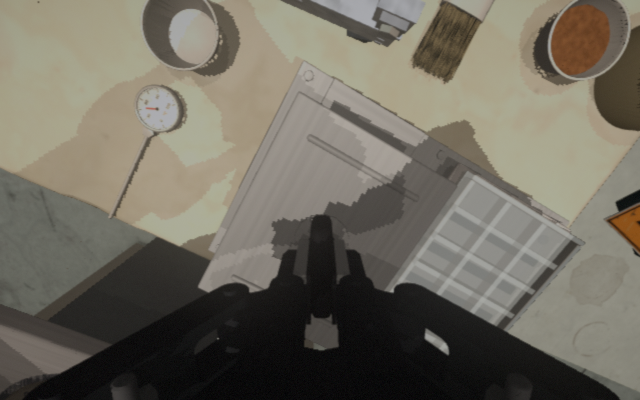

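>>> apply_moves(motion=[{"dr": [0, 0, 0], "xyz": [0.0005, -0.0005, -0.02], "gripper": 0}, {"dr": [0, 0, 0], "xyz": [0.0005, -0.0005, -0.035], "gripper": 0}, {"dr": [0, 0, 0], "xyz": [0.0005, -0.0005, -0.044], "gripper": 0}, {"dr": [0, 0, 0], "xyz": [0.0005, -0.0005, -0.047], "gripper": 0}, {"dr": [0, 0, 0], "xyz": [0.0005, -0.0005, -0.05], "gripper": 0}, {"dr": [0, 0, 0], "xyz": [0.0005, -0.0005, -0.052], "gripper": 0}, {"dr": [0, 0, 0], "xyz": [0.0005, -0.0005, -0.054], "gripper": 0}, {"dr": [0, 0, 0], "xyz": [0.0005, -0.0005, -0.056], "gripper": 0}, {"dr": [0, 0, 0], "xyz": [0.0005, -0.0005, -0.056], "gripper": 0}])

```text
time_s: 7.17
ee_pos: [484.8, -153.9, 128.4]
ee_rot: [[0.905, 0.425, 0.0], [0.425, -0.905, -0.0], [0.0, 0.0, -1.0]]
ft_force: [-0.5, -0.1, -4.4]
width: 8.4
```

```bash
cat > st.py <<'E'
from h import *
import sys
for k in range(1):
  s=read_state();print(s["time_s"],np.round(s["ee_pos"],2),np.round(s["ft_force"],2),np.round(s["ft_torque"],2),round(s["width"],1),round(float(np.arctan2(s["ee_rot"][1][0],s["ee_rot"][0][0])),3))
if len(sys.argv)>1:
  for n in sys.argv[2:]: cv2.imwrite(f"pics/{n}_{sys.argv[1]}.png",read_camera(n)[:,:,::-1])
E
python3 st.py 6 wrist scene
```

```text
7.1667 [ 484.79 -153.86  128.39] [-0.47 -0.07 -4.36] [-0.04 -0.04  0.05] 8.4 0.439
```

View pics/wrist_6.png

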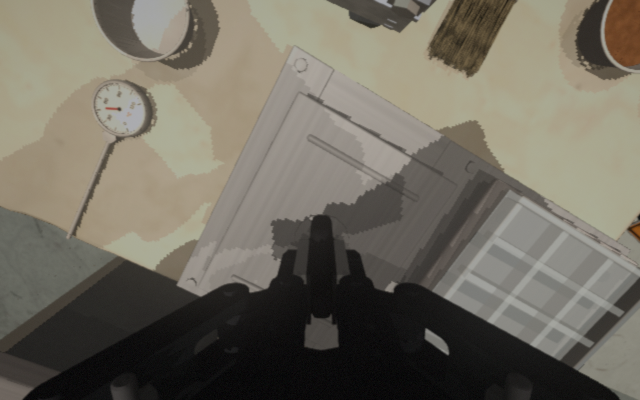

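View pics/scene_6.png

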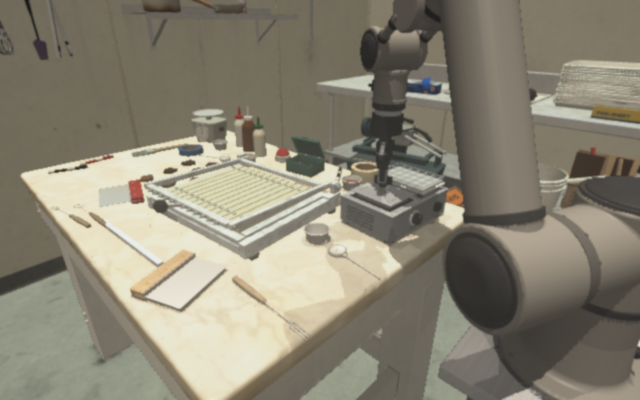

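There is no contact with the lower edge about 6 mm in, and the wrist view shows the cover square over the opening. I'll keep lowering gently.

>>> apply_moves(motion=[{"dr": [0, 0, 0], "xyz": [0, 0, -0.002], "gripper": 0}, {"dr": [0, 0, 0], "xyz": [0, 0, -0.004], "gripper": 0}, {"dr": [0, 0, 0], "xyz": [0, 0, -0.006], "gripper": 0}, {"dr": [0, 0, 0], "xyz": [0, 0, -0.008], "gripper": 0}, {"dr": [0, 0, 0], "xyz": [0, 0, -0.01], "gripper": 0}, {"dr": [0, 0, 0], "xyz": [0, 0, -0.01], "gripper": 0}])

```text
time_s: 7.77
ee_pos: [484.5, -153.7, 117.8]
ee_rot: [[0.905, 0.425, -0.001], [0.425, -0.905, 0.0], [-0.001, -0.001, -1.0]]
ft_force: [-0.6, -0.3, -2.5]
width: 8.5
```

```bash
python3 st.py
```

```text
7.7667 [ 484.47 -153.71  117.78] [-0.58 -0.3  -2.54] [ 0.01 -0.05 -0.02] 8.5 0.439
```

>>> apply_moves(motion=[{"dr": [0, 0, 0], "xyz": [0, 0, -0.001], "gripper": 0}, {"dr": [0, 0, 0], "xyz": [0, 0, -0.002], "gripper": 0}, {"dr": [0, 0, 0], "xyz": [0, 0, -0.003], "gripper": 0}, {"dr": [0, 0, 0], "xyz": [0, 0, -0.004], "gripper": 0}, {"dr": [0, 0, 0], "xyz": [0, 0, -0.004], "gripper": 0}])

```text
time_s: 8.18
ee_pos: [484.8, -153.9, 114.7]
ee_rot: [[0.905, 0.425, 0.0], [0.425, -0.905, -0.0], [0.0, 0.0, -1.0]]
ft_force: [-1.0, -0.1, 2.2]
width: 8.7
```

```bash
python3 st.py 7 wrist scene
```

```text
8.1833 [ 484.81 -153.92  114.68] [-1.   -0.1   2.23] [ 0.1   0.29 -0.06] 8.7 0.439
```

View pics/wrist_7.png

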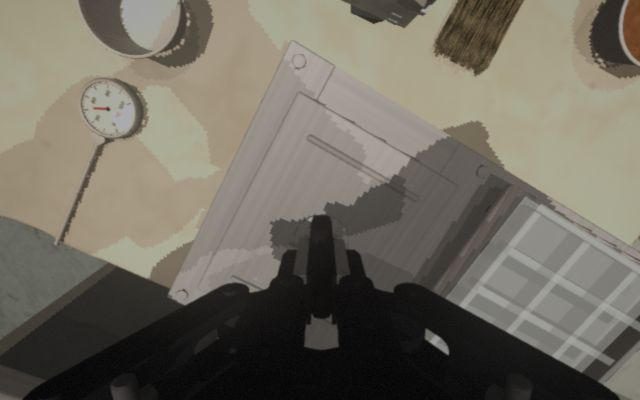

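Contact came at the expected seating height: the force swung from -3 N to +2 N at TCP z 114.7. Now I'll press lightly until the pin meets the plate.

>>> apply_moves(motion=[{"dr": [0, 0, 0], "xyz": [0, 0, -0.001], "gripper": 0}, {"dr": [0, 0, 0], "xyz": [0, 0, -0.002], "gripper": 0}, {"dr": [0, 0, 0], "xyz": [0, 0, -0.003], "gripper": 0}, {"dr": [0, 0, 0], "xyz": [0, 0, -0.003], "gripper": 0}])

```text
time_s: 8.62
ee_pos: [484.8, -153.9, 111.3]
ee_rot: [[0.905, 0.425, 0.0], [0.425, -0.905, -0.0], [0.0, 0.0, -1.0]]
ft_force: [-1.6, 0.1, 3.6]
width: 8.5
```

```bash
python3 st.py
```

```text
8.6167 [ 484.84 -153.91  111.34] [-1.63  0.08  3.56] [ 0.05  0.29 -0.03] 8.5 0.439
```

>>> apply_moves(motion=[{"dr": [0, 0, 0], "xyz": [0, 0, -0.001], "gripper": 0}, {"dr": [0, 0, 0], "xyz": [0, 0, -0.0015], "gripper": 0}, {"dr": [0, 0, 0], "xyz": [0, 0, -0.002], "gripper": 0}, {"dr": [0, 0, 0], "xyz": [0, 0, -0.002], "gripper": 0}])

```text
time_s: 8.95
ee_pos: [484.8, -153.9, 109.5]
ee_rot: [[0.905, 0.425, 0.0], [0.425, -0.905, -0.0], [0.0, 0.0, -1.0]]
ft_force: [-2.4, 0.3, 5.6]
width: 8.1
```

```bash
python3 st.py
```

```text
8.95 [ 484.84 -153.91  109.53] [-2.37  0.33  5.65] [ 0.11  0.3  -0.07] 8.1 0.439
```

>>> apply_moves(motion=[{"dr": [0, 0, 0], "xyz": [0, 0, -0.001], "gripper": 0}, {"dr": [0, 0, 0], "xyz": [0, 0, -0.002], "gripper": 0}, {"dr": [0, 0, 0], "xyz": [0, 0, -0.002], "gripper": 0}])

```text
time_s: 9.2
ee_pos: [484.8, -153.9, 107.5]
ee_rot: [[0.905, 0.425, 0.0], [0.425, -0.905, -0.0], [0.0, 0.0, -1.0]]
ft_force: [-3.4, 0.2, 5.1]
width: 8.4
```

```bash
python3 st.py 8 wrist scene; python3 -c "
import cv2
im=cv2.imread('pics/scene_8.png');cv2.imwrite('pics/z8.png',cv2.resize(im[140:245,320:460],None,fx=5,fy=5,interpolation=cv2.INTER_CUBIC))"
```

```text
9.2 [ 484.85 -153.9   107.53] [-3.37  0.23  5.08] [0.08 0.32 0.  ] 8.4 0.439
```

View pics/z8.png

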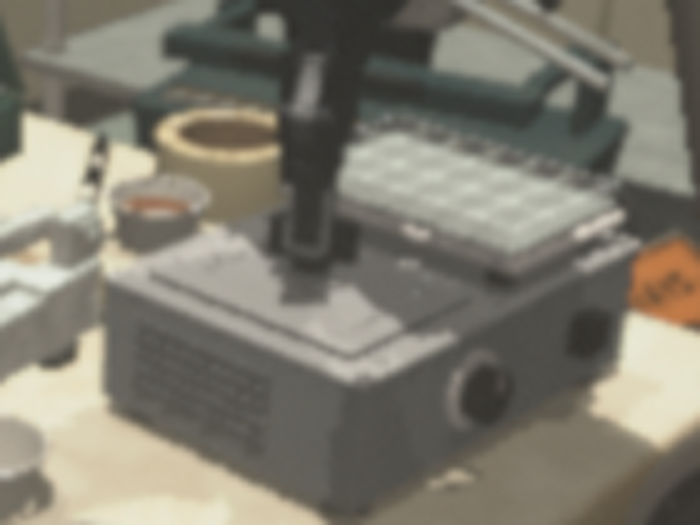

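View pics/wrist_8.png

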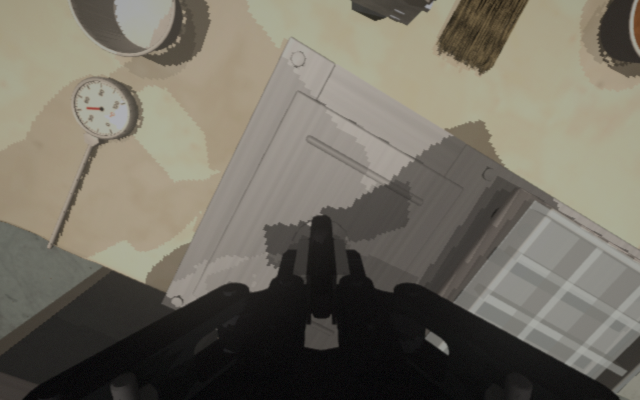

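The stud is now about 7 mm in at only 5 N, past the 3 mm where the plate would stop it. So the pin has entered the slot. I'll keep going, easing 0.5 mm in -x to relieve the sideways load.

>>> apply_moves(motion=[{"dr": [0, 0, 0], "xyz": [-0.0005, 0, -0.001], "gripper": 0}, {"dr": [0, 0, 0], "xyz": [-0.0005, 0, -0.002], "gripper": 0}, {"dr": [0, 0, 0], "xyz": [-0.0005, 0, -0.003], "gripper": 0}, {"dr": [0, 0, 0], "xyz": [-0.0005, 0, -0.003], "gripper": 0}])

```text
time_s: 9.63
ee_pos: [484.8, -153.9, 104.7]
ee_rot: [[0.905, 0.425, 0.001], [0.425, -0.905, -0.0], [0.001, 0.001, -1.0]]
ft_force: [-1.3, 0.6, 5.5]
width: 8.5
```

```bash
python3 st.py
```

```text
9.6333 [ 484.81 -153.92  104.67] [-1.31  0.64  5.48] [ 0.27  0.19 -0.06] 8.5 0.439
```

>>> apply_moves(motion=[{"dr": [0, 0, 0], "xyz": [0, 0, -0.001], "gripper": 0}, {"dr": [0, 0, 0], "xyz": [0, 0, -0.002], "gripper": 0}, {"dr": [0, 0, 0], "xyz": [0, 0, -0.003], "gripper": 0}, {"dr": [0, 0, 0], "xyz": [0, 0, -0.003], "gripper": 0}, {"dr": [0, 0, 0], "xyz": [0, 0, -0.003], "gripper": 0}])

```text
time_s: 10.05
ee_pos: [484.8, -153.9, 101.9]
ee_rot: [[0.905, 0.425, 0.002], [0.425, -0.905, -0.001], [0.001, 0.001, -1.0]]
ft_force: [-1.1, 1.6, 8.3]
width: 8.7
```

```bash
python3 st.py
```

```text
10.05 [ 484.82 -153.92  101.9 ] [-1.08  1.55  8.29] [ 0.23  0.26 -0.06] 8.7 0.439
```

>>> apply_moves(motion=[{"dr": [0, 0, 0], "xyz": [0, 0, -0.001], "gripper": 0}, {"dr": [0, 0, 0], "xyz": [0, 0, -0.002], "gripper": 0}, {"dr": [0, 0, 0], "xyz": [0, 0, -0.002], "gripper": 0}])

```text
time_s: 10.3
ee_pos: [484.8, -153.9, 100.4]
ee_rot: [[0.905, 0.425, 0.002], [0.425, -0.905, -0.001], [0.001, 0.001, -1.0]]
ft_force: [-2.5, 0.6, 11.4]
width: 8.1
```

```bash
python3 st.py 9 wrist
```

```text
10.3 [ 484.84 -153.94  100.41] [-2.52  0.63 11.43] [0.32 0.53 0.07] 8.1 0.439
```

View pics/wrist_9.png

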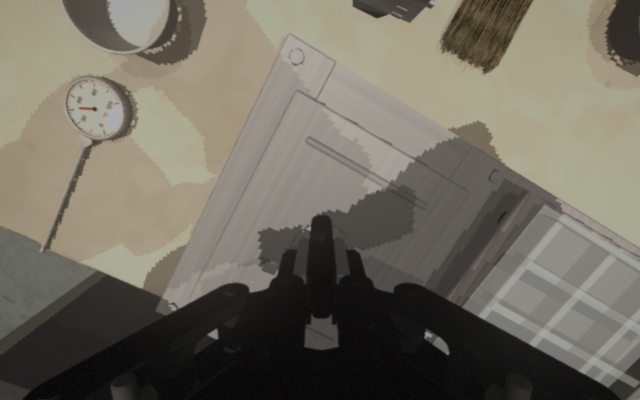

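The force has risen to 11 N at the stud's stop. Turning clockwise slowly now.

>>> apply_moves(motion=[{"dr": [0, 0, -0.03], "xyz": [0, 0, 0], "gripper": 0}, {"dr": [0, 0, -0.06], "xyz": [0, 0, 0], "gripper": 0}, {"dr": [0, 0, -0.09], "xyz": [0, 0, 0], "gripper": 0}, {"dr": [0, 0, -0.12], "xyz": [0, 0, 0], "gripper": 0}, {"dr": [0, 0, -0.15], "xyz": [0, 0, 0], "gripper": 0}, {"dr": [0, 0, -0.18], "xyz": [0, 0, 0], "gripper": 0}, {"dr": [0, 0, -0.21], "xyz": [0, 0, 0], "gripper": 0}, {"dr": [0, 0, -0.24], "xyz": [0, 0, 0], "gripper": 0}])

```text
time_s: 11.02
ee_pos: [485.0, -154.4, 100.4]
ee_rot: [[0.981, 0.196, 0.002], [0.196, -0.981, -0.001], [0.002, 0.002, -1.0]]
ft_force: [-2.2, -0.1, 10.3]
width: 8.2
```

```bash
python3 st.py
```

```text
11.0167 [ 484.99 -154.37  100.42] [-2.22 -0.11 10.34] [0.03 0.47 0.01] 8.2 0.197
```

>>> apply_moves(motion=[{"dr": [0, 0, -0.04], "xyz": [0, 0, 0], "gripper": 0}, {"dr": [0, 0, -0.08], "xyz": [0, 0, 0], "gripper": 0}, {"dr": [0, 0, -0.12], "xyz": [0, 0, 0], "gripper": 0}, {"dr": [0, 0, -0.16], "xyz": [0, 0, 0], "gripper": 0}, {"dr": [0, 0, -0.2], "xyz": [0, 0, 0], "gripper": 0}, {"dr": [0, 0, -0.24], "xyz": [0, 0, 0], "gripper": 0}, {"dr": [0, 0, -0.28], "xyz": [0, 0, 0], "gripper": 0}, {"dr": [0, 0, -0.32], "xyz": [0, 0, 0], "gripper": 0}, {"dr": [0, 0, -0.36], "xyz": [0, 0, 0], "gripper": 0}, {"dr": [0, 0, -0.4], "xyz": [0, 0, 0], "gripper": 0}, {"dr": [0, 0, -0.44], "xyz": [0, 0, 0], "gripper": 0}, {"dr": [0, 0, -0.48], "xyz": [0, 0, 0], "gripper": 0}, {"dr": [0, 0, -0.5], "xyz": [0, 0, 0], "gripper": 0}])

```text
time_s: 12.1
ee_pos: [485.0, -155.3, 100.4]
ee_rot: [[0.954, -0.298, 0.002], [-0.298, -0.954, -0.003], [0.003, 0.002, -1.0]]
ft_force: [-3.5, -4.8, 9.4]
width: 8.3
```

```bash
python3 st.py 10 wrist
```

```text
12.1 [ 485.01 -155.34  100.44] [-3.48 -4.76  9.39] [-0.7   0.62  0.04] 8.3 -0.303
```

View pics/wrist_10.png

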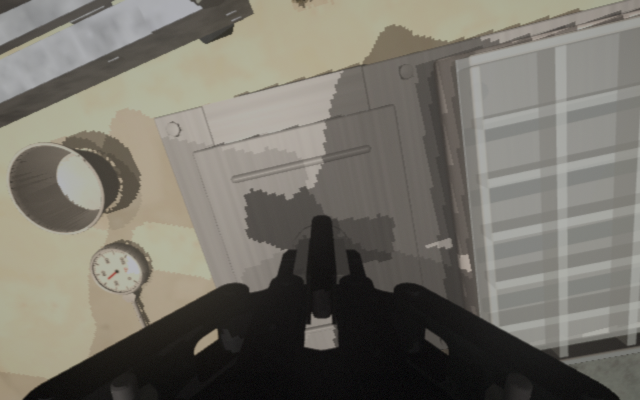

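The cover still lies square to the casing in the wrist view. The sideways force has grown a little, so I'll shift 1-2 mm with it and carry on turning.

>>> apply_moves(motion=[{"dr": [0, 0, -0.04], "xyz": [-0.0005, -0.0005, 0], "gripper": 0}, {"dr": [0, 0, -0.08], "xyz": [-0.001, -0.001, 0], "gripper": 0}, {"dr": [0, 0, -0.12], "xyz": [-0.001, -0.0015, 0], "gripper": 0}, {"dr": [0, 0, -0.16], "xyz": [-0.001, -0.002, 0], "gripper": 0}, {"dr": [0, 0, -0.2], "xyz": [-0.001, -0.002, 0], "gripper": 0}, {"dr": [0, 0, -0.24], "xyz": [-0.001, -0.002, 0], "gripper": 0}, {"dr": [0, 0, -0.28], "xyz": [-0.001, -0.002, 0], "gripper": 0}, {"dr": [0, 0, -0.32], "xyz": [-0.001, -0.002, 0], "gripper": 0}, {"dr": [0, 0, -0.36], "xyz": [-0.001, -0.002, 0], "gripper": 0}, {"dr": [0, 0, -0.4], "xyz": [-0.001, -0.002, 0], "gripper": 0}, {"dr": [0, 0, -0.4], "xyz": [-0.001, -0.002, 0], "gripper": 0}])

```text
time_s: 13.07
ee_pos: [484.5, -156.2, 100.5]
ee_rot: [[0.763, -0.647, 0.003], [-0.647, -0.763, -0.001], [0.003, -0.001, -1.0]]
ft_force: [-0.8, 1.7, 9.6]
width: 8.5
```

```bash
python3 st.py
```

```text
13.0667 [ 484.53 -156.2   100.45] [-0.75  1.69  9.56] [ 0.26  0.05 -0.04] 8.5 -0.703
```

>>> apply_moves(motion=[{"dr": [0, 0, -0.04], "xyz": [0, 0, 0], "gripper": 0}, {"dr": [0, 0, -0.08], "xyz": [0, 0, 0], "gripper": 0}, {"dr": [0, 0, -0.12], "xyz": [0, 0, 0], "gripper": 0}, {"dr": [0, 0, -0.16], "xyz": [0, 0, 0], "gripper": 0}, {"dr": [0, 0, -0.16], "xyz": [0, 0, 0], "gripper": 0}])

```text
time_s: 13.48
ee_pos: [484.3, -156.4, 100.5]
ee_rot: [[0.65, -0.76, 0.003], [-0.76, -0.65, -0.002], [0.003, -0.001, -1.0]]
ft_force: [-1.0, 0.2, 10.4]
width: 8.2
```

```bash
python3 st.py
```

```text
13.4833 [ 484.3  -156.4   100.46] [-1.03  0.19 10.44] [-0.01  0.32 -0.02] 8.2 -0.863
```

>>> apply_moves(motion=[{"dr": [0, 0, -0.03], "xyz": [0, 0, 0], "gripper": 0}, {"dr": [0, 0, -0.05], "xyz": [0, 0, 0], "gripper": 0}, {"dr": [0, 0, -0.06], "xyz": [0, 0, 0], "gripper": 0}, {"dr": [0, 0, -0.06], "xyz": [0, 0, 0], "gripper": 0}])

```text
time_s: 13.82
ee_pos: [484.2, -156.5, 100.4]
ee_rot: [[0.604, -0.797, 0.003], [-0.797, -0.604, -0.002], [0.003, -0.001, -1.0]]
ft_force: [-2.8, -1.3, 10.4]
width: 8.5
```

```bash
python3 st.py 11 wrist
```

```text
13.8167 [ 484.22 -156.49  100.45] [-2.85 -1.28 10.36] [-0.08  0.35 -0.07] 8.5 -0.922
```

View pics/wrist_11.png

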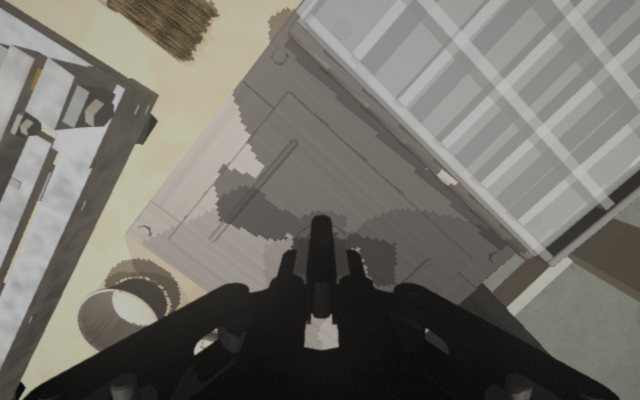

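>>> apply_moves(motion=[{"dr": [0, 0, -0.03], "xyz": [0, 0, 0], "gripper": 0}, {"dr": [0, 0, -0.05], "xyz": [0, 0, 0], "gripper": 0}, {"dr": [0, 0, -0.05], "xyz": [0, 0, 0], "gripper": 0}])

```text
time_s: 14.12
ee_pos: [484.2, -156.6, 100.4]
ee_rot: [[0.563, -0.826, 0.002], [-0.826, -0.564, -0.002], [0.003, -0.001, -1.0]]
ft_force: [-1.7, -0.6, 10.6]
width: 8.7
```

```bash
python3 st.py
```

```text
14.1167 [ 484.15 -156.56  100.45] [-1.72 -0.56 10.58] [-0.12  0.36  0.03] 8.7 -0.972
```

>>> apply_moves(motion=[{"dr": [0, 0, -0.03], "xyz": [0, 0, 0], "gripper": 0}, {"dr": [0, 0, -0.06], "xyz": [0, 0, 0], "gripper": 0}, {"dr": [0, 0, -0.06], "xyz": [0, 0, 0], "gripper": 0}])

```text
time_s: 14.37
ee_pos: [484.5, -156.4, 100.5]
ee_rot: [[0.513, -0.859, 0.003], [-0.859, -0.513, -0.002], [0.003, -0.002, -1.0]]
ft_force: [-0.0, -0.6, 9.7]
width: 8.4
```

```bash
python3 st.py; python3 - <<'E'
import cv2
im=cv2.imread('pics/wrist_11.png');cv2.imwrite('pics/z11.png',cv2.resize(im[190:330,240:400],None,fx=4,fy=4,interpolation=cv2.INTER_CUBIC))
E
```

```text
14.3667 [ 484.52 -156.42  100.46] [-0.03 -0.56  9.69] [0.07 0.17 0.08] 8.4 -1.033
```

View pics/z11.png

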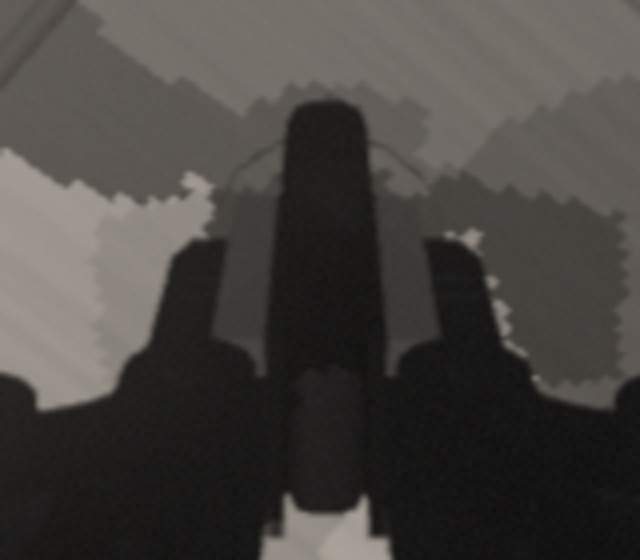

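>>> apply_moves(motion=[{"dr": [0, 0, -0.03], "xyz": [0, 0, 0], "gripper": 0}, {"dr": [0, 0, -0.04], "xyz": [0, 0, 0], "gripper": 0}, {"dr": [0, 0, -0.04], "xyz": [0, 0, 0], "gripper": 0}])

```text
time_s: 14.62
ee_pos: [484.5, -156.5, 100.5]
ee_rot: [[0.479, -0.878, 0.003], [-0.878, -0.479, -0.002], [0.003, -0.002, -1.0]]
ft_force: [-1.3, -0.6, 10.6]
width: 8.2
```

```bash
python3 st.py 12 wrist;python3 st.py 12 scene;python3 st.py; python3 - <<'E'
import cv2
im=cv2.imread('pics/wrist_12.png');cv2.imwrite('pics/z12.png',cv2.resize(im[190:330,240:400],None,fx=4,fy=4,interpolation=cv2.INTER_CUBIC))
E
```

```text
14.6167 [ 484.49 -156.48  100.46] [-1.27 -0.59 10.58] [-0.01  0.13  0.08] 8.2 -1.071
14.6667 [ 484.47 -156.46  100.44] [-0.87 -0.09  9.51] [0.02 0.19 0.13] 8.5 -1.071
14.7167 [ 484.51 -156.47  100.46] [-0.41 -0.23  9.52] [0.   0.17 0.08] 8.3 -1.071
```

View pics/z12.png

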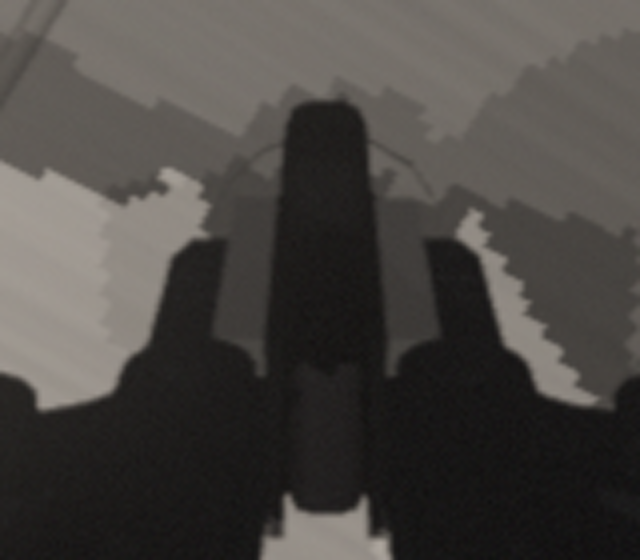

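View pics/wrist_12.png

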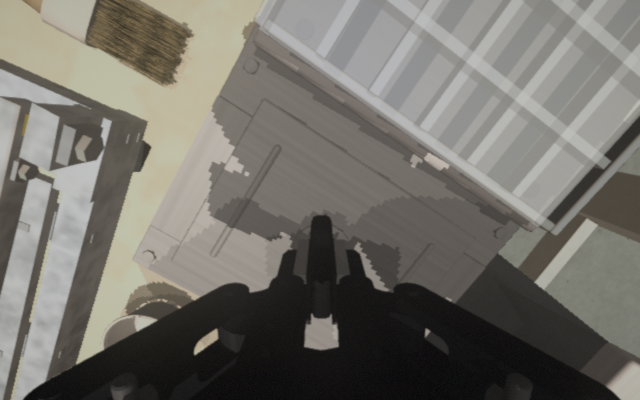

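Resistance about z has risen to about 0.1 N m, which is the end stop. I'll let it up gently and check that the catch holds.

>>> apply_moves(motion=[{"dr": [0, 0, 0], "xyz": [0, 0, 0.001], "gripper": 0}, {"dr": [0, 0, 0], "xyz": [0, 0, 0.002], "gripper": 0}, {"dr": [0, 0, 0], "xyz": [0, 0, 0.003], "gripper": 0}, {"dr": [0, 0, 0], "xyz": [0, 0, 0.004], "gripper": 0}, {"dr": [0, 0, 0], "xyz": [0, 0, 0.004], "gripper": 0}])

```text
time_s: 15.13
ee_pos: [484.4, -156.5, 104.0]
ee_rot: [[0.479, -0.878, 0.003], [-0.878, -0.479, -0.001], [0.003, -0.002, -1.0]]
ft_force: [4.8, -3.6, 5.2]
width: 8.1
```

```bash
python3 st.py
```

```text
15.1333 [ 484.42 -156.46  103.98] [ 4.75 -3.64  5.18] [-0.37 -0.64  0.07] 8.1 -1.071
```

>>> apply_moves(motion=[{"dr": [0, 0, 0], "xyz": [0, 0, 0.001], "gripper": 0}, {"dr": [0, 0, 0], "xyz": [0, 0, 0.002], "gripper": 0}, {"dr": [0, 0, 0], "xyz": [0, 0, 0.002], "gripper": 0}])

```text
time_s: 15.38
ee_pos: [484.3, -156.3, 105.5]
ee_rot: [[0.479, -0.878, 0.002], [-0.878, -0.479, -0.001], [0.002, -0.002, -1.0]]
ft_force: [4.7, -2.4, 1.5]
width: 8.1
```

```bash
python3 st.py
```

```text
15.3833 [ 484.35 -156.33  105.54] [ 4.72 -2.43  1.52] [-0.37 -0.92  0.09] 8.1 -1.071
```

The force has fallen to 1.5 N near 10 mm depth, where the free spring would push about 7 N. So the catch is holding, and I'll release.

>>> apply_moves(motion=[{"dr": [0, 0, 0], "xyz": [0, 0, 0], "gripper": 0.5}, {"dr": [0, 0, 0], "xyz": [0, 0, 0], "gripper": 0.5}, {"dr": [0, 0, 0], "xyz": [0, 0, 0], "gripper": 0.5}, {"dr": [0, 0, 0], "xyz": [0, 0, 0], "gripper": 0.5}, {"dr": [0, 0, 0], "xyz": [0, 0, 0.02], "gripper": 0.5}, {"dr": [0, 0, 0], "xyz": [0, 0, 0.05], "gripper": 0.5}, {"dr": [0, 0, 0], "xyz": [0, 0, 0.09], "gripper": 0.5}, {"dr": [0, 0, 0], "xyz": [0, 0, 0.13], "gripper": 0.5}, {"dr": [0, 0, 0], "xyz": [0, 0, 0.15], "gripper": 0.5}, {"dr": [0, 0, 0], "xyz": [0, 0, 0.15], "gripper": 0.5}, {"dr": [0, 0, 0], "xyz": [0, 0, 0.15], "gripper": 0.5}])

```text
time_s: 16.3
ee_pos: [483.3, -155.8, 256.0]
ee_rot: [[0.479, -0.878, 0.001], [-0.878, -0.479, -0.001], [0.001, -0.001, -1.0]]
ft_force: [-0.5, 0.2, -0.6]
width: 42.6
```

```bash
python3 st.py 13 wrist scene top; python3 - <<'E'
from h import *
import json
json.dump({k:np.array(v).tolist() for k,v in camera_info("wrist").items()},open("w13.json","w"))
im=cv2.imread('pics/scene_13.png');cv2.imwrite('pics/z13.png',cv2.resize(im[140:245,320:460],None,fx=5,fy=5,interpolation=cv2.INTER_CUBIC))
E
```

```text
16.3 [ 483.25 -155.82  256.01] [-0.5   0.17 -0.58] [-0.   -0.06  0.09] 42.6 -1.071
```

View pics/wrist_13.png

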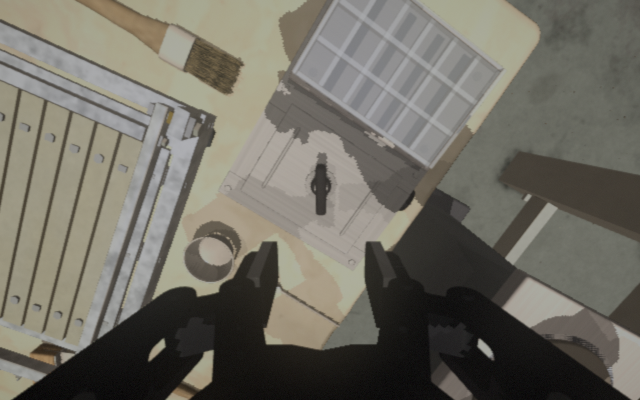

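View pics/z13.png

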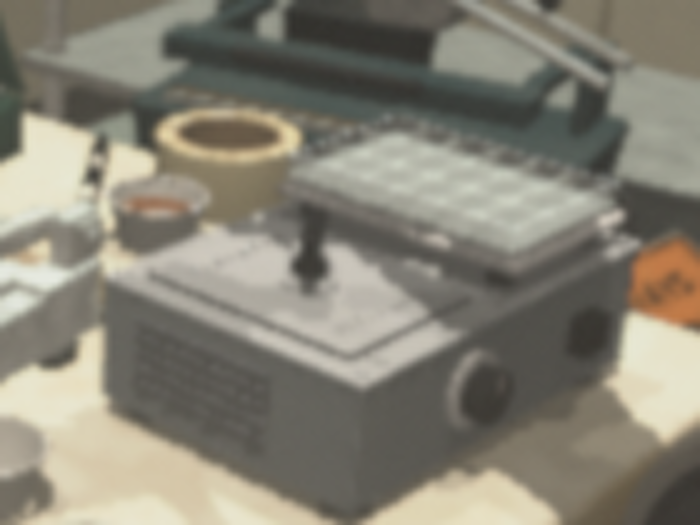

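The cover is seated square with its flange edges parallel to the casing, and the wing stands turned across it. Last check: the wing's height by ray-casting, and the cover's position.

```bash
python3 - <<'E'
from h import *
import json
sc=camera_info("scene");i=json.load(open("w13.json"))
im=cv2.imread('pics/scene_13.png')
for n,z in (("locked",122),("pressed",117),("out",132)):
    c=np.array([484.4,-154.2]);u=np.array([np.cos(-1.07),np.sin(-1.07)])*23
    print(n,[np.round((proj(sc,(*p,z))-[320,140])*5,0) for p in (c-u,c,c+u)],"near end bottom",np.round((proj(sc,(*(c-u),z-20))-[320,140])*5,0))
    print(" wrist",[np.round(proj(i,(*p,z)),1) for p in (c-u,c,c+u)])
w=cv2.imread('pics/wrist_13.png');cv2.imwrite('pics/z14.png',cv2.resize(w[80:280,210:420],None,fx=3.8,fy=3,interpolation=cv2.INTER_CUBIC)[:, :])
cv2.imwrite('pics/z15.png',cv2.resize(im[170:205,360:405],None,fx=16,fy=16,interpolation=cv2.INTER_CUBIC))
E
```

```text
locked [array([308., 236.]), array([312., 219.]), array([316., 202.])] near end bottom [305. 272.]
 wrist [array([319.1, 214.9]), array([319. , 190.9]), array([318.9, 165.7])]
pressed [array([307., 245.]), array([311., 228.]), array([316., 211.])] near end bottom [304. 281.]
 wrist [array([319.1, 213.2]), array([319. , 189.5]), array([319. , 164.8])]
out [array([309., 217.]), array([314., 200.]), array([318., 184.])] near end bottom [306. 254.]
 wrist [array([319.1, 218.5]), array([319. , 193.7]), array([318.9, 167.7])]
```

View pics/z14.png

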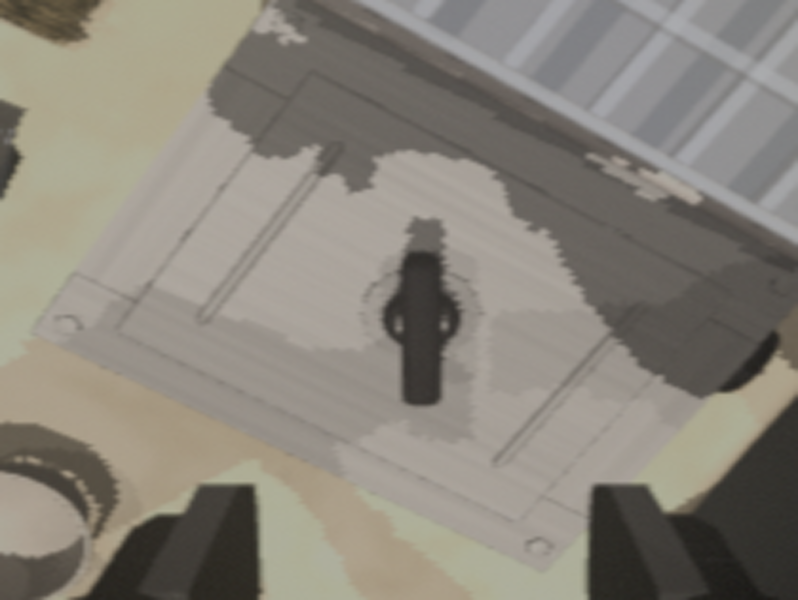

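View pics/z15.png

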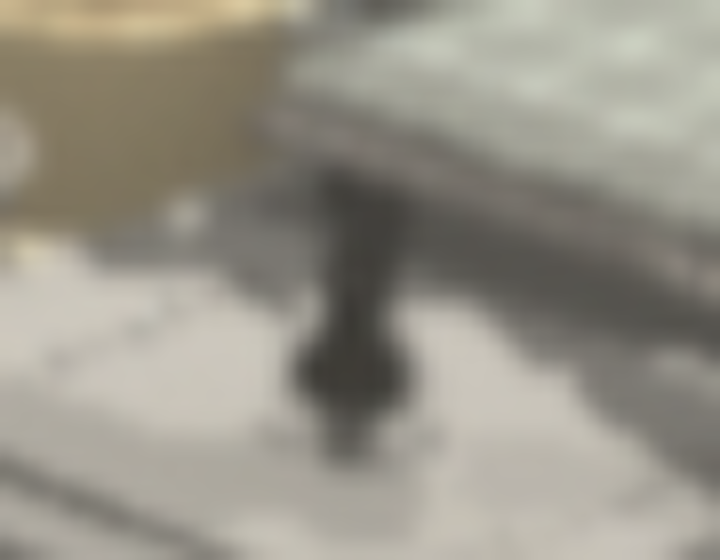

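The wing top at about row 208 (zoomed) lies between the "locked" (202) and "still pressed" (211) predictions. I need a reference on the same picture to remove the calibration bias.

```bash
python3 - <<'E'
from h import *
sc=camera_info("scene")
c=np.array([484.4,-154.2]);y=-0.0735;R=np.array([[np.cos(y),-np.sin(y)],[np.sin(y),np.cos(y)]])
im=cv2.imread('pics/scene_13.png');z=cv2.resize(im[140:245,320:460],None,fx=5,fy=5,interpolation=cv2.INTER_CUBIC)
def dot(p,col):
    q=(proj(sc,p)-[320,140])*5+2;cv2.drawMarker(z,tuple(int(v) for v in q),col,cv2.MARKER_CROSS,9,1);return np.round(q)
for sx,sy in ((66,51),(66,-51),(-66,-51),(-66,51)): print("flange",dot((*(c+R@[sx,sy]),88),(0,0,255)))
v=np.array([480.7,-216.4])
for sx,sy in ((-85,-125),(-85,125),(85,125)): print("deck",dot((*(c+R@[sx,sy-57]),83),(0,255,0)))
u=np.array([np.cos(-1.07),np.sin(-1.07)])*23
for zz,col in ((122,(255,0,0)),(119,(255,255,0)),(132,(255,0,255))): dot((*(c-u),zz),col);dot((*(c+u),zz),col)
dot((*c,88),(0,255,255))
cv2.imwrite('pics/z16.png',z)
E
```

```text
flange [149. 270.]
flange [273. 219.]
flange [473. 292.]
flange [351. 353.]
deck [639. 243.]
deck [360. 387.]
deck [101. 276.]
```

View pics/z16.png

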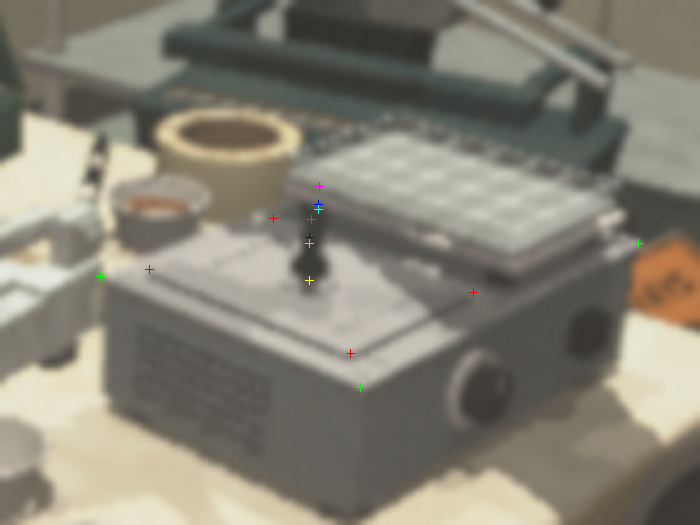

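The flange corners fall on their predictions at (149,270), (351,353) and (473,292), so the seating is right. One pixel can't separate 10 mm deep from 13 mm, so I'll touch the wing's top lightly with the closed fingers: 122 mm means locked, 119 mm means only under the lip.

>>> apply_moves(motion=[{"dr": [0, 0, 0], "xyz": [0, 0.001, -0.03], "gripper": 0}, {"dr": [0, 0, 0], "xyz": [0, 0.001, -0.07], "gripper": 0}, {"dr": [0, 0, 0], "xyz": [0, 0.001, -0.1], "gripper": 0}, {"dr": [0, 0, 0], "xyz": [0, 0.001, -0.115], "gripper": 0}, {"dr": [0, 0, 0], "xyz": [0, 0.001, -0.125], "gripper": 0}, {"dr": [0, 0, 0], "xyz": [0, 0.001, -0.129], "gripper": 0}, {"dr": [0, 0, 0], "xyz": [0, 0.001, -0.129], "gripper": 0}, {"dr": [0, 0, 0], "xyz": [0, 0.001, -0.129], "gripper": 0}])

```text
time_s: 17.12
ee_pos: [483.7, -155.0, 126.8]
ee_rot: [[0.479, -0.878, 0.001], [-0.878, -0.479, -0.0], [0.001, -0.0, -1.0]]
ft_force: [-0.4, 1.3, -0.3]
width: 0.0
```

```bash
python3 st.py 17 wrist
```

```text
17.1167 [ 483.69 -155.05  126.85] [-0.39  1.27 -0.34] [-0.03 -0.    0.05] 0.0 -1.071
```

View pics/wrist_17.png

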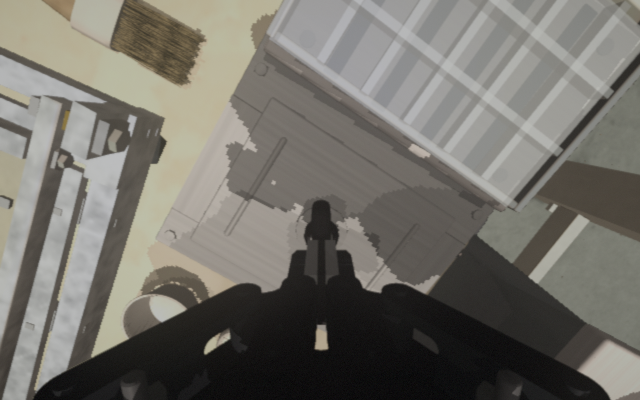

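The closed tips are over the wing at (320,265). I'll step down 1 mm at a time.

>>> apply_moves(motion=[{"dr": [0, 0, 0], "xyz": [0, 0, -0.001], "gripper": 0}, {"dr": [0, 0, 0], "xyz": [0, 0, -0.002], "gripper": 0}, {"dr": [0, 0, 0], "xyz": [0, 0, -0.003], "gripper": 0}, {"dr": [0, 0, 0], "xyz": [0, 0, -0.003], "gripper": 0}, {"dr": [0, 0, 0], "xyz": [0, 0, -0.003], "gripper": 0}])

```text
time_s: 17.58
ee_pos: [483.3, -154.8, 123.5]
ee_rot: [[0.479, -0.878, 0.0], [-0.878, -0.479, -0.0], [0.0, -0.0, -1.0]]
ft_force: [-0.5, 0.2, -0.1]
width: -0.1
```

>>> apply_moves(motion=[{"dr": [0, 0, 0], "xyz": [0, 0, -0.0005], "gripper": 0}, {"dr": [0, 0, 0], "xyz": [0, 0, -0.001], "gripper": 0}, {"dr": [0, 0, 0], "xyz": [0, 0, -0.001], "gripper": 0}])

```text
time_s: 17.83
ee_pos: [483.2, -154.8, 122.2]
ee_rot: [[0.479, -0.878, -0.0], [-0.878, -0.479, 0.0], [-0.0, 0.0, -1.0]]
ft_force: [-0.2, -0.0, 0.2]
width: 0.5
```

>>> apply_moves(motion=[{"dr": [0, 0, 0], "xyz": [0, 0, -0.0005], "gripper": 0}, {"dr": [0, 0, 0], "xyz": [0, 0, -0.001], "gripper": 0}, {"dr": [0, 0, 0], "xyz": [0, 0, -0.001], "gripper": 0}])

```text
time_s: 18.08
ee_pos: [483.3, -154.8, 122.0]
ee_rot: [[0.479, -0.878, 0.0], [-0.878, -0.479, -0.0], [0.0, -0.0, -1.0]]
ft_force: [-2.6, 0.5, 6.9]
width: 0.4
```

Contact came at 122.0 mm, which puts the stud 10 mm deep in its catch. Backing off, taking a last look and handing in.

>>> apply_moves(motion=[{"dr": [0, 0, 0], "xyz": [0, 0, 0.02], "gripper": 0}, {"dr": [0, 0, 0], "xyz": [0, 0, 0.06], "gripper": 0}, {"dr": [0, 0, 0], "xyz": [0, 0, 0.1], "gripper": 0}, {"dr": [0, 0, 0], "xyz": [0, 0, 0.14], "gripper": 0}, {"dr": [0, 0, 0], "xyz": [0, 0, 0.15], "gripper": 0}, {"dr": [0, 0, 0], "xyz": [0, 0, 0.15], "gripper": 0}, {"dr": [0, 0, 0], "xyz": [0, 0, 0.15], "gripper": 0}])

```text
time_s: 18.67
ee_pos: [483.2, -154.8, 271.4]
ee_rot: [[0.479, -0.878, 0.001], [-0.878, -0.479, -0.0], [0.001, -0.0, -1.0]]
ft_force: [-0.6, 0.6, -1.1]
width: -0.1
```

```bash
python3 st.py 18 wrist scene
```

```text
18.6667 [ 483.18 -154.81  271.39] [-0.59  0.58 -1.1 ] [ 0.02 -0.01 -0.01] -0.1 -1.071
```

View pics/wrist_18.png

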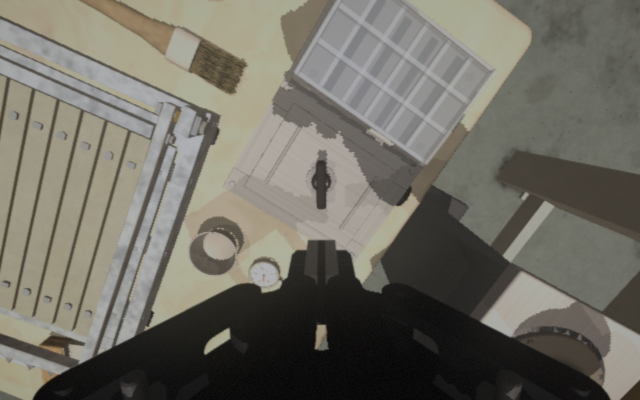

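View pics/scene_18.png

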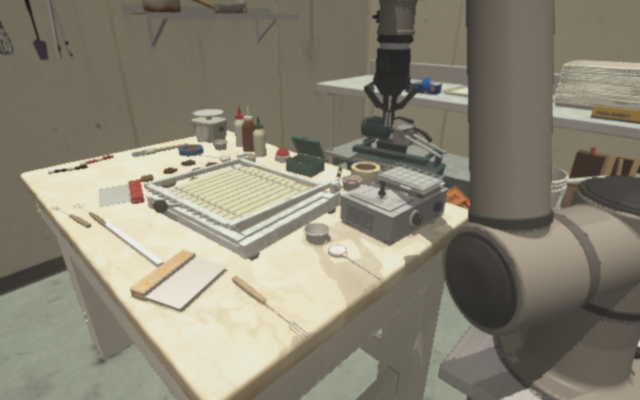

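The cover is seated with its wing turned, the gripper is well clear, and everything else is where it was.

```bash
python3 -c "
from cell import *
print(finish_job())"
```

```text
the job is handed in; nothing more can be done
None
```

I put the cover back on the gasket, pushed the stud through the slot, turned it clockwise until it locked, let go, and handed the job in at about 19 s. I saw no verdict.

**Last checks that agreed:**
- **Seating:** three of the cover's corners in the scene view fell on their predicted places to within about 1 pixel.
- **Lock:** touching the wing's top with closed fingers met it at 122.0 mm, which is the 10 mm catch depth. The wing sits at about -1.0 rad to the cover.
- **Force:** the highest vertical force I read was about 11 N.
- **Other things:** the mould and the other things looked unmoved in the pictures.

**Checks that were weak or disagreed:**
- **Slot:** the pin dropped into the slot about 0.1 rad before the angle I had measured, so I never felt a clear edge.
- **Stop:** the wing turned about 0.15 to 0.2 rad further than predicted before I felt the stop, at about 0.1 N m. The slot plate may have shifted a little.
- **Wing height in the scene view:** the camera alone could not tell 10 mm deep from 13 mm, which is why I touched the wing to check.
- **Top camera:** it differed from the wrist camera by 2 to 4 mm in y, so I used the wrist camera.

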